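Shingle the blue reference tiles up the viewing rest

ROBOT

A 6-joint arm with a two-finger parallel gripper is mounted at the origin on a cart in front of the work surface, level with it; the furniture and walls round the work are solid. World frame = base frame: x ahead of the robot, y to its left, z up, the work surface at z = 0. Lengths are in m, angles in rad, forces in N, time in s.
With the tool pointing down it reaches from about 0.3 to 0.875 m from the base axis. Payload 6.4 kg.
Tool frame: the origin (TCP) lies at the very end of the fingers, on their centre line; the grasp point (between the pads) lies tcp_to_grasp behind it (tcp_to_grasp is the distance from the TCP to the grasp point, in m); z points along the fingers, y is the direction in which the jaws open and shut (so a half turn about z gives the same grasp; the last joint's range is limited). The gripper opens to 85 mm and grips with 20 to 120 N. Pads are 22 mm wide; open, the fingers measure 114 mm over their backs; the gripper's body (76 mm by 85 mm) begins 54 mm behind the grasp point. The pads swing forward as they close: fully open they stand 13 mm farther back than shut.
Start: joints at [-0.206, 0.181, 1.607, -0, 1.354, -0.206], TCP at [0.575, 0, 0.195] pointing down, gripper open.
Joint ranges: [-2.99, 2.99], [-0.89, 2.07], [0.3, 2.58], [-1.14, 4.28], [0, 2.63], [-3.12, 3.12]. Speed limits (rad/s): [2.57, 2.57, 3.01, 3.14, 3.14, 3.14].

INTERFACE

Orientations are given as a unit quaternion [w, x, y, z].
In Python, from bench import get_obs, camera, hand_in, tcp_to_grasp gives the robot as it stands.
- The arm moves only by the shell command python3 -m inch 'ROWS' [OPENING]. ROWS is JSON, a list of rows, each an object with "delta_pos": the shift along the tool's x, y, z in cm, a list of three; "rotation": the turn, a rotation vector about the tool's x, y, z in rad, a list of three. In form: [{"delta_pos": [x, y, z], "rotation": [rx, ry, rz]}, ...]. A call has 1 to 10 rows; each row shifts and turns the commanded pose from where the row before left it, along the tool's axes as they then stand; what a row does not reach is not made up. A row lasts 1/10 s, in which the tool goes at most 50 mm and 8.59 degrees, less where a joint would pass 70% of its speed; a pose out of reach is approached as far as the arm can. A call is refused whole if a number of a shift passes 5 or a number of a turn 0.15, either way. A call with a gripper value outside its range is refused whole. OPENING is the finger opening in cm, from 0 to 8.54, set as the call begins (- or left out, the last holds). The fingers move at their own pace and stop on an object; the grip force is fixed at half the most. Time passes only in rows, so rows that do not move let the fingers close. It gives the time, the measured TCP pose, the force and the opening at its end, in the units of the state.
- get_obs(): the state, without advancing time (a new reading comes with each control period).
- camera(name): name is "scene" or "side" or "wrist"; returns a dict with "color" (420x560x3 uint8, red, green, blue), "vfov" (degrees; the focal length in pixels is half the picture's height over the tangent of half this angle, whatever the lens; pixels are square), "cx", "cy" (the principal point, pixels), "eye" and "orientation" of the camera in the world; the wrist camera has in their place "T_tool_cam" (4x4, takes a point from camera to tool coordinates, whose origin is the TCP and whose axes are the flange's). Camera axes: x right, y down, z forward; pixel columns grow to the right and rows downward; lengths in m; the calibration is good to about 2 mm. A picture is of the moment at which its call begins: read the wrist's pose just before it. There is no depth.
- hand_in(): hands the job in, once; it reports no verdict.
The state is a dict: "time_s": time; "q": joint angles; "dq": joint speeds; "joint_efforts": joint torques, N m; "eef_pos": TCP position; "eef_rot": TCP orientation; "wrist_force": force on the tool from outside, world axes, zero at the start; "torque": the same for the moment, N m; "opening": opening from 0.0 (shut) to 1.0 (fully open).
Only numpy, scipy, OpenCV 4.12 (cv2) and the standard library are available. Lean on these libraries where they do the work, as an engineer would, in place of code of your own. Each camera call takes 0.05 s, during which the arm holds its last target.

TASK

Finish the fan of blue colour-reference tiles on the sloping viewing rest, whose lightest tile already lies against the foot stop. Gently lay the mid-blue tile lengthwise next up the rail so that its lower end overlaps the upper end of the lightest tile by about a third of a tile length, then lay the dark-blue tile over the mid-blue one in the same way. Keep the tiles straight and centred on the rail, leave the lightest one at the stop, and do not disturb the green tape roll or the marker.

Things in the scene. Friction and masses are not known exactly. Their poses are not given: they have to be found in the camera images.
- rail: fixed sloping aluminium rail with black non-slip strip, 36 mm wide (tiles overhang 12 mm each side), 280 mm long, 12 mm thick. Origin on its upper face at the inner face of the foot stop (dark lip 46 mm wide, 12 mm high), on the centre line; x runs up the slope (32 degrees above level, away from the robot), y across, z square out of its face. Friction alone holds the tiles.
- rest: the fixed stand that carries the rail: base plate 260 x 90 x 8 mm, two 30 mm wide posts under the rail; origin at the centre of the base's underside, on the worktop, z up; the rail's origin lies at x = -119, z = 30 mm in this frame and its top end at about z = 178 mm
- tile_light: lightest blue ceramic tile, 100 x 60 x 8 mm, about 0.1 kg; origin at the centre of its underside, x along its length, y along its width, z out of its upper face. Loose, flat on the rail, lower end at the stop, x up the slope, centre 50 mm up the rail. A tile lapping it by a third rests on its upper end's top edge and, with its own upper end, on the rail: about 6.5 degrees less steep than the rail.
- tile_mid: mid-blue ceramic tile, 100 x 60 x 8 mm, about 0.1 kg; origin at the centre of its underside, x along its length, y along its width, z out of its upper face. It is loose and starts flat on the worktop with the space at its long sides free for fingers.
- tile_dark: dark navy-blue ceramic tile, 100 x 60 x 8 mm, about 0.1 kg; origin at the centre of its underside, x along its length, y along its width, z out of its upper face. It is loose and starts flat on the worktop with the space at its long sides free for fingers.
- tape_2: bystander: green tape roll lying flat, 70 mm across, 13 mm high, origin at the centre of its underside
- marker: bystander: white marker with red cap lying on the worktop, about 140 mm long, 14 mm high, origin at the centre of its underside
There are look-alikes about, which are no part of the job. Of the things that look like the tile_light, the larger one is meant.

How it is judged:
By the outcome, as a careful person would: the job done as asked, in the order asked, and still so for the second after the job is handed in, with the robot touching nothing.
It also fails if it takes over 51 s, if anything falls off the work surface, if the arm or the gripper's body presses on something with over 40 N, if the wrist force passes 120 N, or if a joint passes its speed limit or range.

## Working session

There is one attempt and no reset: what is moved stays moved. The work goes in short steps, Python scripts to look and compute and a shell command to move; the robot and the scene stay as the last step left them, time stands still between calls to the robot, and variables do not carry over. Pictures are saved under pics/ and viewed, and the job is handed in when it is done.

```bash
ls; mkdir -p pics; python3 - <<'E'
from bench import get_obs,camera,tcp_to_grasp
import cv2
print(get_obs()); print(tcp_to_grasp)
for n in ["scene","side","wrist"]:
    c=camera(n); cv2.imwrite(f"pics/{n}0.png",c["color"][:,:,::-1])
    print(n,{k:v for k,v in c.items() if k!="color"})
E
```

```text
pics
{'time_s': 0.0, 'q': array([-2.06303870e-01,  1.81524425e-01,  1.60801032e+00,  1.78438673e-05,
        1.35383387e+00, -2.06332373e-01]), 'dq': array([ 0.0001141 , -0.00022655,  0.00164754, -0.00053375, -0.00159664,
       -0.00087153]), 'joint_efforts': array([ 3.41415571e-04, -4.44869328e+01, -3.51340663e+01, -2.51131587e-04,
        9.11703974e-03,  3.43231875e-05]), 'eef_pos': array([5.74375706e-01, 1.52251304e-04, 1.94392456e-01]), 'eef_rot': array([-7.47977056e-04,  7.07097789e-01,  7.07115216e-01, -4.78660192e-04]), 'wrist_force': array([-0.06564773, -0.89591811,  0.01324211]), 'torque': array([-0.03982569,  0.0610647 ,  0.01641241]), 'opening': 0.9994923330791503}
0.0187
scene {'vfov': 56.0369797825935, 'cx': 279.0474630886107, 'cy': 209.90180499913006, 'eye': array([-0.07127592,  0.86740312,  0.53311794]), 'orientation': array([ 0.16313648, -0.2838245 ,  0.82501629, -0.46062811])}
side {'vfov': 49.9717597168598, 'cx': 277.2486742709774, 'cy': 219.85510628036602, 'eye': array([0.02369376, 1.08086567, 0.44049796]), 'orientation': array([ 0.12421202, -0.18491545,  0.81309964, -0.53781654])}
wrist {'vfov': 59.30910693418423, 'cx': 275.87787637574445, 'cy': 207.56714855511845, 'T_tool_cam': array([[ 1.57717465e-03, -9.56866279e-01, -2.90524418e-01,
         7.33123532e-02],
       [ 9.99998729e-01,  1.44109045e-03,  6.82358444e-04,
         1.75575484e-04],
       [-2.34253821e-04, -2.90525125e-01,  9.56867335e-01,
        -1.79397557e-01],
       [ 0.00000000e+00,  0.00000000e+00,  0.00000000e+00,
         1.00000000e+00]])}
```

View pics/scene0.png

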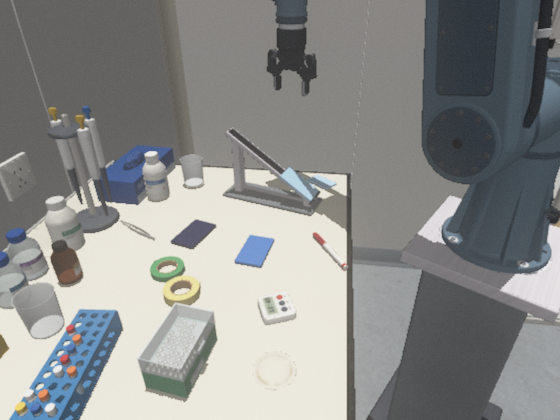

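View pics/side0.png

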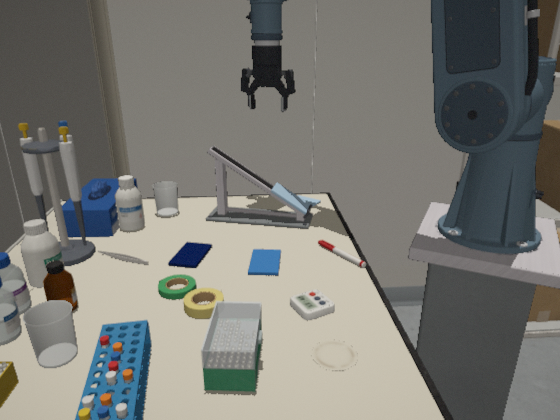

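View pics/wrist0.png

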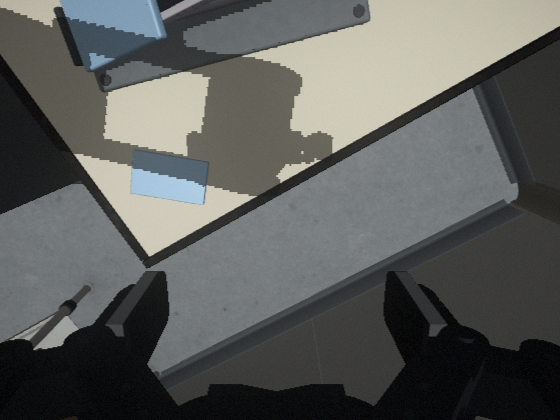

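The scene shows the mid-blue tile at about (255,251), the navy tile at (194,234), the light tile on the rail at (298,184), and a small light-blue look-alike at (323,181) on the table. The wrist view shows the look-alike at (170,178) and the light tile on the rail at (110,30).

```bash
cat > h.py <<'E'
import numpy as np,cv2
from scipy.spatial.transform import Rotation as R
from bench import get_obs,camera,tcp_to_grasp
def q2R(q): return R.from_quat([q[1],q[2],q[3],q[0]]).as_matrix()
def cam(n,save=None):
    o=get_obs(); c=camera(n)
    if n=="wrist":
        T=np.eye(4);T[:3,:3]=q2R(o["eef_rot"]);T[:3,3]=o["eef_pos"];T=T@c["T_tool_cam"]
        c["eye"]=T[:3,3];c["Rm"]=T[:3,:3]
    else: c["Rm"]=q2R(c["orientation"])
    c["f"]=210/np.tan(np.radians(c["vfov"]/2))
    if save: cv2.imwrite(save,c["color"][:,:,::-1])
    return c
def ray(c,p):
    p=np.atleast_2d(np.array(p,float))
    d=np.c_[(p[:,0]-c["cx"])/c["f"],(p[:,1]-c["cy"])/c["f"],np.ones(len(p))]
    return d@c["Rm"].T
def onz(c,p,z):
    d=ray(c,p);return c["eye"]+d*((z-c["eye"][2])/d[:,2])[:,None]
def proj(c,X):
    v=(np.atleast_2d(X)-c["eye"])@c["Rm"]
    return np.c_[c["f"]*v[:,0]/v[:,2]+c["cx"],c["f"]*v[:,1]/v[:,2]+c["cy"]]
def mask(c,lo,hi):
    h=cv2.cvtColor(c["color"],cv2.COLOR_RGB2HSV);return cv2.inRange(h,lo,hi)
def blobs(m,amin=60):
    n,l,s,ce=cv2.connectedComponentsWithStats(m);return [(ce[i].round(1),s[i][4],(l==i).astype(np.uint8)) for i in range(1,n) if s[i][4]>amin]
E
python3 - <<'E'
from h import *
for n in ["scene","side"]:
    c=cam(n); im=c["color"]
    for p in ([(255,251),(194,234),(298,184),(323,181)] if n=="scene" else [(265,262),(190,255),(291,200),(313,203)]):
        print(n,p,im[p[1],p[0]],cv2.cvtColor(im[p[1]:p[1]+1,p[0]:p[0]+1],cv2.COLOR_RGB2HSV)[0,0],onz(c,p,0.008).round(3))
    cv2.imwrite(f"pics/crop_{n}.png",cv2.resize(im[120:300,140:380,::-1],None,fx=3,fy=3,interpolation=cv2.INTER_CUBIC))
    pts=[(320,237),(347,265),(168,268)] if n=="scene" else [(322,243),(365,265),(178,287)]
    print("marker ends,tape",onz(c,pts,.007).round(3))
E
```

```text
scene (255, 251) [118 152 208] [109 110 208] [[0.398 0.363 0.008]]
scene (194, 234) [ 94  94 114] [120  45 114] [[0.553 0.401 0.008]]
scene (298, 184) [190 215 228] [100  42 228] [[0.507 0.053 0.008]]
scene (323, 181) [196 221 234] [100  41 234] [[ 0.46  -0.006  0.008]]
marker ends,tape [[0.315 0.231 0.007]
 [0.216 0.281 0.007]
 [0.503 0.515 0.007]]
side (265, 262) [ 66 123 177] [105 160 177] [[0.395 0.37  0.008]]
side (190, 255) [15 34 82] [111 208  82] [[0.55  0.409 0.008]]
side (291, 200) [158 180 192] [101  45 192] [[0.494 0.022 0.008]]
side (313, 203) [ 88 103 112] [101  55 112] [[0.431 0.018 0.008]]
marker ends,tape [[0.323 0.236 0.007]
 [0.211 0.294 0.007]
 [0.496 0.521 0.007]]
```

View pics/crop_scene.png

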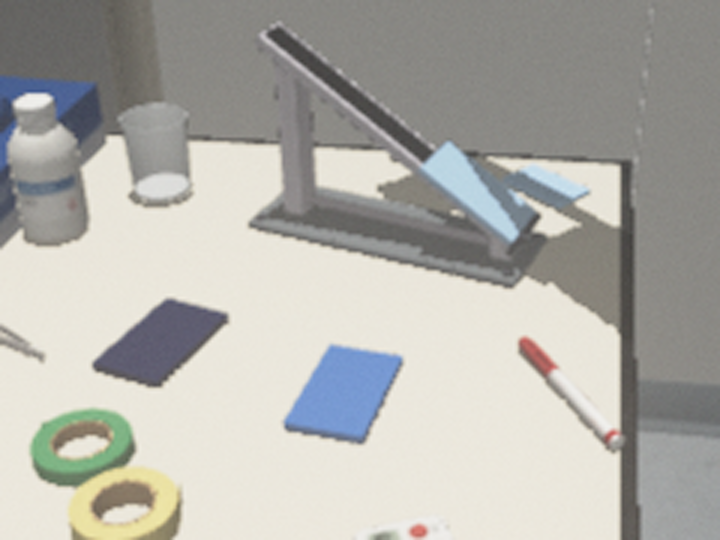

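View pics/crop_side.png

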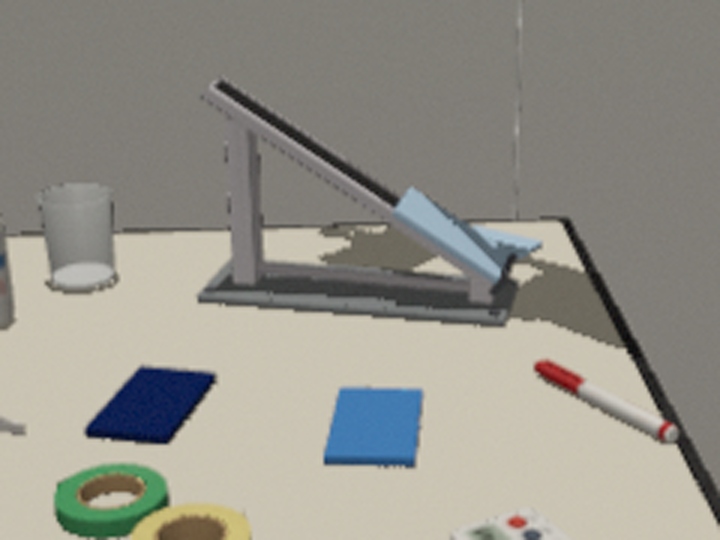

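Candidates: light tile – the large one on the rail at scene (298,184), and a smaller light-blue plate on the table at (323,181) (not meant). Mid tile is only (255,251), and dark tile only (194,234); the crops confirm that. Next, a wrist view from above that covers everything.

```bash
python3 -m inch '[{"delta_pos":[4.2,-1.25,-2.1],"rotation":[0,0,0]},{"delta_pos":[4.2,-1.25,-2.1],"rotation":[0,0,0]},{"delta_pos":[4.2,-1.25,-2.1],"rotation":[0,0,0]},{"delta_pos":[4.2,-1.25,-2.1],"rotation":[0,0,0]},{"delta_pos":[4.2,-1.25,-2.1],"rotation":[0,0,0]},{"delta_pos":[4.2,-1.25,-2.1],"rotation":[0,0,0]},{"delta_pos":[0,0,0],"rotation":[0,0,0]},{"delta_pos":[0,0,0],"rotation":[0,0,0]}]'
python3 - <<'E'
from h import *
c=cam("wrist","pics/w1.png");print(c["eye"]);import pickle;pickle.dump(c,open("w1.pkl","wb"))
E
```

```text
time_s: 1.05
eef_pos: [0.4998, 0.2528, 0.3216]
eef_rot: [0.0, 0.706, 0.708, 0.0]
wrist_force: [0.5, -0.4, -0.8]
opening: 1.004
[0.49959038 0.32618236 0.50098403]
```

View pics/w1.png

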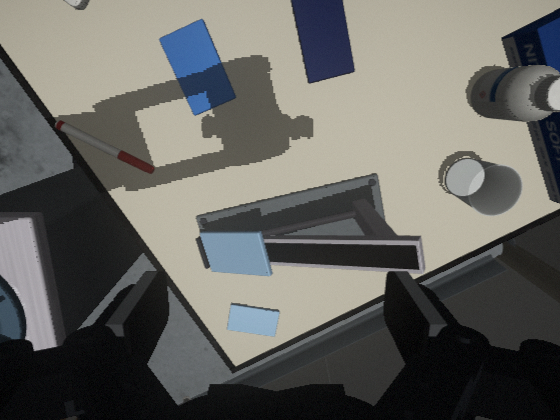

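w1 shows: mid tile at (198,67), navy (322,35, cut at the top), rail with light tile (237,253), look-alike (253,319), marker (105,147). I'll fit the rest pose from this and the other views.

```bash
python3 - <<'E'
import pickle,cv2
from h import *
c=pickle.load(open("w1.pkl","rb"))
im=c["color"][165:285,185:435,::-1]
cv2.imwrite("pics/w1rail.png",cv2.resize(im,(750,360),interpolation=cv2.INTER_CUBIC))
for n in ["scene","side"]:
    d=cam(n); pickle.dump(d,open(n+".pkl","wb"))
    x0,y0=(215,120) if n=="scene" else (195,140)
    cv2.imwrite(f"pics/{n}rail.png",cv2.resize(d["color"][y0:y0+95,x0:x0+130,::-1],(780,570),interpolation=cv2.INTER_CUBIC))
E
```

```text
(no output)
```

View pics/w1rail.png

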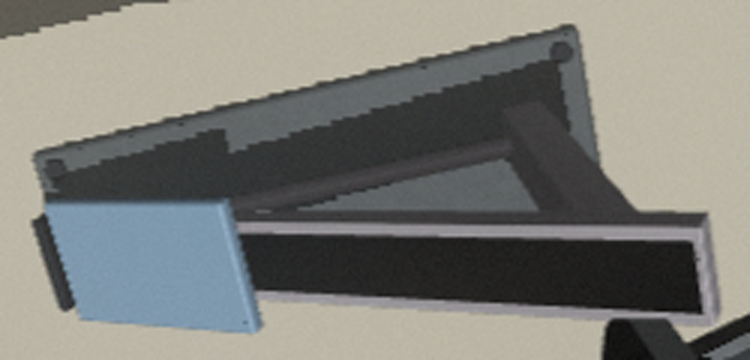

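View pics/scenerail.png

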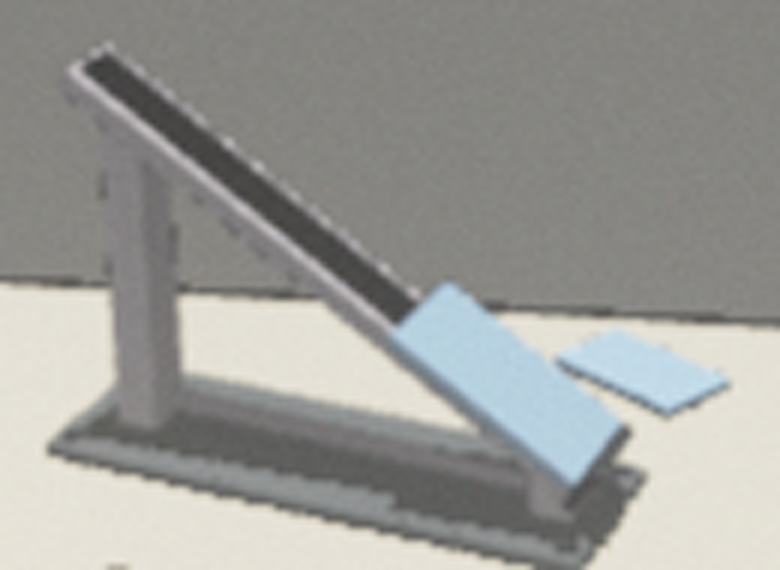

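View pics/siderail.png

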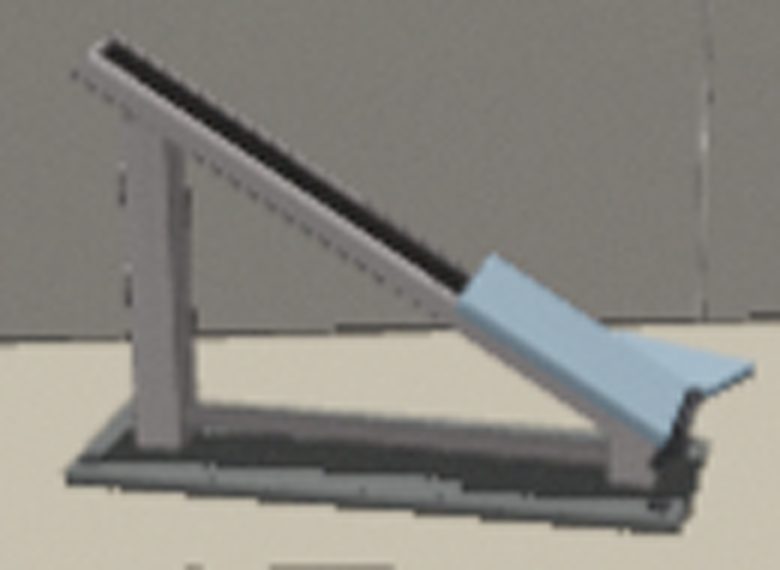

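```bash
cat > fit.py <<'E'
from h import *
import pickle
from scipy.optimize import least_squares
C={n:pickle.load(open(n+".pkl","rb")) for n in ["w1","scene","side"]}
a=np.radians(32)
def rest2w(p,X):
    Rz=R.from_euler("z",p[2]).as_matrix(); return np.atleast_2d(X)@Rz.T+np.array([p[0],p[1],0])
Rr=R.from_euler("y",-a).as_matrix()  # rail x up
def rail2rest(X): return np.atleast_2d(X)@Rr.T+np.array([-.119,0,.030])
T=[(0,.03,.008),(.1,.03,.008),(.1,-.03,.008),(0,-.03,.008)]
E
cat >> fit.py <<'E'
obs={"w1":[(200.3,232),(261,231.7),(267,275.5),(211.7,271)],"scene":[(310.5,200.8),(281.7,174.7),(290,167.2),(319.7,192)],"side":[(305,213.3),(271.3,189.5),(277,182.5),(311,205.3)]}
base=[((-.13,.045,.008),(197,216)),((.13,.045,.008),(376,174))]
def res(p,cs=("w1","scene","side"),f=1):
    r=[]
    for n in cs:
        r.append((proj(C[n],rest2w(p,rail2rest(T)))-obs[n]))
        if n=="w1": r.append(proj(C[n],rest2w(p,[b[0] for b in base]))-[b[1] for b in base])
    return np.vstack(r)
if __name__=="__main__":
    for cs in [("w1",),("scene",),("side",),("w1","scene","side")]:
        s=least_squares(lambda p:res(p,cs).ravel(),[.6,.1,0]); print(cs,s.x.round(4),np.degrees(s.x[2]).round(2),abs(s.fun).max().round(2)); print(s.fun.reshape(-1,2).round(1).tolist())
    p=s.x
    p=least_squares(lambda p:res(p,("w1",)).ravel(),[.6,.1,0]).x
    # overlay
    c=C["w1"];im=cv2.resize(c["color"][:,:,::-1],None,fx=3,fy=3,interpolation=cv2.INTER_CUBIC)
    def poly(X,col,cl=True): cv2.polylines(im,[((proj(c,X)+.5)*3-.5).round().astype(int)],cl,col,1)
    poly(rest2w(p,rail2rest(T)),(0,0,255))
    poly(rest2w(p,rail2rest([(0,.018,0),(.28,.018,0),(.28,-.018,0),(0,-.018,0)])),(0,255,0))
    poly(rest2w(p,[(-.13,.045,.008),(.13,.045,.008),(.13,-.045,.008),(-.13,-.045,.008)]),(0,255,255))
    cv2.imwrite("pics/ov.png",im[450:880,520:1310])
E
python3 fit.py
```

```text
('w1',) [0.5244 0.1507 0.2363] 13.54 3.31
[[-1.4, -0.3], [-2.5, 0.3], [3.3, 0.8], [-0.3, 0.1], [-1.7, -0.3], [2.6, -0.2]]
('scene',) [0.5217 0.1477 0.1951] 11.18 1.31
[[0.4, 0.6], [-1.3, 0.9], [0.7, -0.8], [0.2, -1.0]]
('side',) [0.52   0.1562 0.1849] 10.59 0.54
[[0.5, 0.5], [-0.5, 0.2], [0.5, -0.5], [-0.5, -0.3]]
('w1', 'scene', 'side') [0.5239 0.1505 0.2325] 13.32 2.9
[[-1.8, -0.6], [-2.9, 0.3], [2.8, 0.8], [-0.8, -0.0], [-2.1, -0.5], [2.4, 0.3], [0.1, 0.1], [-2.0, 0.9], [-0.7, -1.0], [-0.8, -1.7], [1.0, -1.4], [-0.1, -1.0], [-0.3, -1.6], [-1.3, -2.1]]
```

View pics/ov.png

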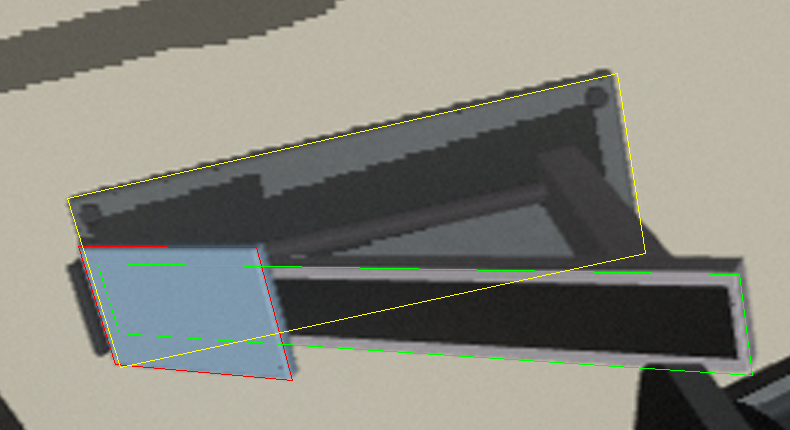

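```bash
python3 - <<'E'
from fit import *
def fitrect(Q,long=.1,w=.06):
    r=cv2.minAreaRect((Q[:,:2]*1000).astype(np.float32)); b=cv2.boxPoints(r)
    e=b[1]-b[0];g=b[2]-b[1]
    if np.hypot(*e)<np.hypot(*g): e,g=g,e
    return np.array(r[0]).round(1),np.hypot(*e).round(1),np.hypot(*g).round(1),(np.degrees(np.arctan2(e[1],e[0]))%180).round(1)
for n,c in C.items():
    h=cv2.cvtColor(c["color"],cv2.COLOR_RGB2HSV)
    m=cv2.inRange(h,(100,70,15),(130,255,255)) if n!="scene" else cv2.inRange(h,(100,35,15),(135,255,235))
    if n=="side": m=cv2.inRange(h,(98,120,30),(130,255,255))
    m=cv2.morphologyEx(m,cv2.MORPH_OPEN,np.ones((3,3)))
    for ce,ar,mm in blobs(m,300):
        cn=max(cv2.findContours(mm,0,cv2.CHAIN_APPROX_NONE)[0],key=len)[:,0]
        print(n,ce,ar,fitrect(onz(c,cn,.008)), cv2.boxPoints(cv2.minAreaRect(cn.astype(np.float32))).round().tolist() if n=="w1" else "")
E
```

```text
w1 [323.2  37.8] 3789 (array([558.1, 395.6]), np.float32(96.2), np.float32(58.5), np.float32(104.2)) [[291.0, 0.0], [339.0, -10.0], [357.0, 72.0], [309.0, 83.0]]
w1 [540.   41.1] 1948 (array([817.4, 385.9]), np.float32(70.8), np.float32(62.3), np.float32(102.8)) [[507.0, 9.0], [559.0, 9.0], [559.0, 70.0], [507.0, 70.0]]
w1 [197.4  66.8] 4019 (array([402.5, 358.3]), np.float32(99.5), np.float32(59.7), np.float32(112.6)) [[158.0, 37.0], [202.0, 18.0], [237.0, 97.0], [193.0, 116.0]]
w1 [552.  142.4] 792 (array([866.3, 253.9]), np.float32(107.0), np.float32(25.6), np.float32(102.8)) [[539.0, 112.0], [559.0, 112.0], [559.0, 189.0], [539.0, 189.0]]
w1 [  8.8 317.1] 884 (array([96.4,  3.7]), np.float32(96.8), np.float32(33.4), np.float32(78.0)) [[-0.0, 285.0], [22.0, 285.0], [22.0, 339.0], [0.0, 339.0]]
scene [521.  169.8] 13309 (array([  547.7, -4180.7]), np.float32(8667.6), np.float32(302.7), np.float32(97.1)) 
scene [132.3 172.3] 2014 (array([961.8, 282. ]), np.float32(390.3), np.float32(192.0), np.float32(121.0)) 
scene [298.9 183.6] 532 (array([511.3,  47.6]), np.float32(204.2), np.flo
[... 167 characters left out ...]
[402. , 359.8]), np.float32(107.0), np.float32(60.2), np.float32(112.4)) 
scene [ 75.7 366.2] 5338 (array([438.4, 743.1]), np.float32(205.4), np.float32(95.9), np.float32(126.0)) 
side [ 98.6 206.4] 1757 (array([957.7, 264.8]), np.float32(460.1), np.float32(98.5), np.float32(133.9)) 
side [ 70.7 219.3] 429 (array([945.4, 368.3]), np.float32(267.1), np.float32(28.1), np.float32(142.6)) 
side [189.9 254.8] 644 (array([552. , 405.3]), np.float32(103.2), np.float32(59.3), np.float32(104.2)) 
side [264.5 262.1] 713 (array([397.4, 367.4]), np.float32(103.8), np.float32(58.2), np.float32(112.6)) 
side [121.3 369.8] 4034 (array([441. , 726.9]), np.float32(205.0), np.float32(78.8), np.float32(126.0))
```

```bash
cat > plan.py <<'E'
from h import *
def target_R(xdeg,tilt=0,sign=-1):
    """tool x along plan direction; for tilt: slope u (up) = -tool x if sign=-1"""
    p=np.radians(xdeg if sign>0 else xdeg+180); s=np.radians(tilt)
    u=np.array([np.cos(s)*np.cos(p),np.cos(s)*np.sin(p),np.sin(s)]); n=np.array([-np.sin(s)*np.cos(p),-np.sin(s)*np.sin(p),np.cos(s)])
    x=sign*u; z=-n; return np.c_[x,np.cross(z,x),z]
def show(pos,Rt):
    o=get_obs(); Rc=q2R(o["eef_rot"]); d=np.array(pos)-o["eef_pos"]
    print("t",o["time_s"],"pos",o["eef_pos"].round(4))
    print("move first, tool cm",(Rc.T@d*100).round(2),"norm",np.linalg.norm(d)*100)
    print("rotvec tool",R.from_matrix(Rc.T@Rt).as_rotvec().round(4)," move after rotating, tool cm",(Rt.T@d*100).round(2))
E
python3 - <<'E'
from plan import *
show([.4044,.3539,.10],target_R(112.5))
E
```

```text
t 1.2 pos [0.5    0.2507 0.32  ]
move first, tool cm [10.32 -9.53 22.01] norm 26.111850323354457
rotvec tool [-0.0021  0.0005 -0.3941]  move after rotating, tool cm [13.19 -4.88 22.  ]
```

```bash
python3 -m inch '[{"delta_pos":[1.72,-1.59,3.67],"rotation":[0,0,0]},{"delta_pos":[1.72,-1.59,3.67],"rotation":[0,0,0]},{"delta_pos":[1.72,-1.59,3.67],"rotation":[0,0,0]},{"delta_pos":[1.72,-1.59,3.67],"rotation":[0,0,0]},{"delta_pos":[1.72,-1.59,3.67],"rotation":[0,0,0]},{"delta_pos":[1.72,-1.59,3.67],"rotation":[0,0,-0.13]},{"delta_pos":[0,0,0],"rotation":[0,0,-0.13]},{"delta_pos":[0,0,0],"rotation":[0,0,-0.134]},{"delta_pos":[0,0,0],"rotation":[0,0,0]},{"delta_pos":[0,0,0],"rotation":[0,0,0]}]' 8.54
python3 - <<'E'
from plan import *
show([.4044,.3539,.0],target_R(112.5))
c=cam("wrist","pics/w2.png")
m=mask(c,(100,70,15),(130,255,255)); m=cv2.morphologyEx(m,cv2.MORPH_OPEN,np.ones((3,3)))
for ce,ar,mm in blobs(m,3000):
    cn=max(cv2.findContours(mm,0,cv2.CHAIN_APPROX_NONE)[0],key=len)[:,0]
    r=cv2.minAreaRect((onz(c,cn,.008)[:,:2]*1000).astype(np.float32)); print(ce,ar,r)
E
```

```text
time_s: 2.2
eef_pos: [0.405, 0.3542, 0.1007]
eef_rot: [-0.0, 0.557, 0.83, -0.0]
wrist_force: [-0.1, 0.9, 0.4]
opening: 1.002
t 2.2 pos [0.405  0.3542 0.1007]
move first, tool cm [-0.   -0.06 10.07] norm 10.069181798863921
rotvec tool [-0.0008  0.0002 -0.004 ]  move after rotating, tool cm [-0.   -0.07 10.07]
[274.5 184.4] 10011 ((401.9284973144531, 358.93646240234375), (59.33779525756836, 99.18538665771484), 22.592405319213867)
[479.  214.1] 9443 ((556.6842651367188, 397.1930236816406), (61.24440002441406, 99.44783020019531), 14.181352615356445)
```

View pics/w2.png

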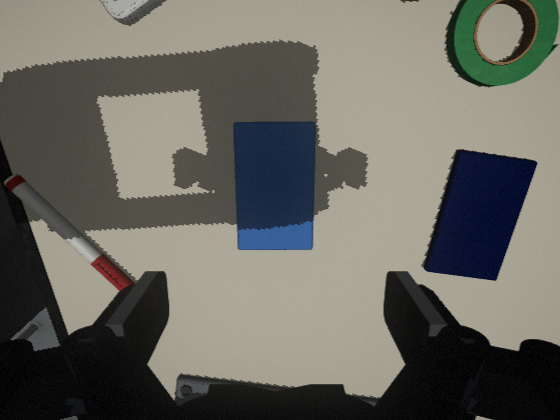

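w2 shows the mid tile centred at (275,184) between the fingers and square to them, and the navy tile at (479,214). Descending.

```bash
python3 -m inch '[{"delta_pos":[0,-0.1,3],"rotation":[0,0,0]},{"delta_pos":[0,0,3],"rotation":[0,0,0]},{"delta_pos":[0,0,2],"rotation":[0,0,0]},{"delta_pos":[0,0,1.2],"rotation":[0,0,0]},{"delta_pos":[0,0,0],"rotation":[0,0,0]}]'
python3 - <<'E'
from plan import *
show([.4038,.3543,.0],target_R(112.5))
c=cam("side"); cv2.imwrite("pics/s3.png",cv2.resize(c["color"][160:300,180:360,::-1],None,fx=4,fy=4,interpolation=cv2.INTER_CUBIC))
E
```

```text
time_s: 2.75
eef_pos: [0.4028, 0.3539, 0.0076]
eef_rot: [-0.001, 0.556, 0.831, -0.001]
wrist_force: [0.3, -0.4, -0.2]
opening: 1.0
t 2.75 pos [0.4028 0.3539 0.0076]
move first, tool cm [-0.    0.11  0.76] norm 0.772524990190365
rotvec tool [-0.003   0.0003 -0.0006]  move after rotating, tool cm [-0.    0.11  0.76]
```

View pics/s3.png

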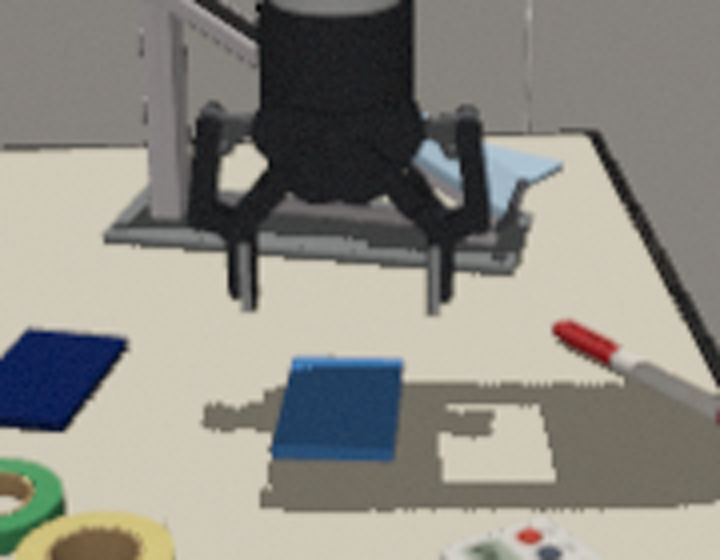

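```bash
python3 - <<'E'
from plan import *
for n in ["side","scene"]:
    c=cam(n,f"pics/x_{n}.png"); o=get_obs()
    print(n,o["eef_pos"],proj(c,[o["eef_pos"],o["eef_pos"]+[0,0,.1],[.4019,.3589,.008]]).round(1))
E
```

```text
side [0.40438497 0.35499843 0.00979657] [[264.4 257.3]
 [263.7 211.9]
 [264.6 259.1]]
scene [0.40473408 0.35526119 0.01025618] [[254.9 247.3]
 [253.  208.4]
 [254.8 249.4]]
```

View pics/x_side.png

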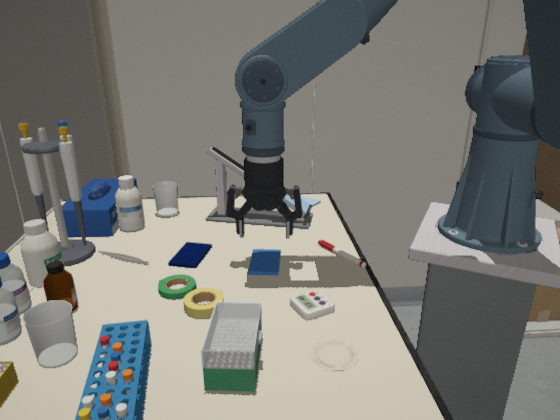

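View pics/x_scene.png

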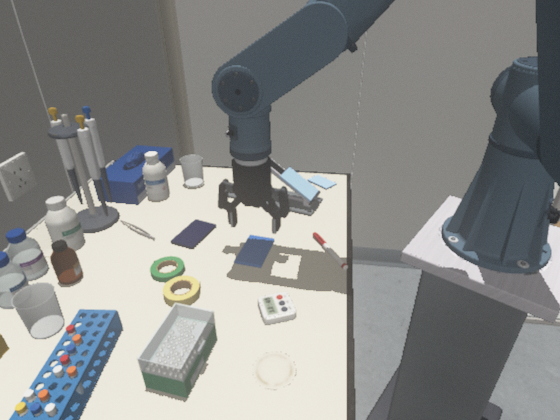

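```bash
python3 - <<'E'
from plan import *
c=cam("wrist","pics/w4.png"); print(get_obs()["eef_pos"],get_obs()["wrist_force"],get_obs()["q"])
m=mask(c,(100,70,15),(130,255,255)); m=cv2.morphologyEx(m,cv2.MORPH_OPEN,np.ones((3,3)))
for ce,ar,mm in blobs(m,3000):
    cn=max(cv2.findContours(mm,0,cv2.CHAIN_APPROX_NONE)[0],key=len)[:,0]
    r=cv2.minAreaRect((onz(c,cn,.008)[:,:2]*1000).astype(np.float32)); print(ce,ar,r)
E
```

```text
[0.40485873 0.35537257 0.01044722] [-0.09362571 -0.17144407  0.22434766] [ 4.99951200e-01  3.44332329e-01  1.82502277e+00 -1.77369514e-05
  9.69799590e-01  1.06504486e-01]
[273.4 223.3] 20410 ((401.8575439453125, 359.0433349609375), (59.333457946777344, 99.77003479003906), 22.606075286865234)
[532.3 278. ] 7857 ((535.3658447265625, 388.3846435546875), (41.19028854370117, 103.02925872802734), 35.20142364501953)
```

View pics/w4.png

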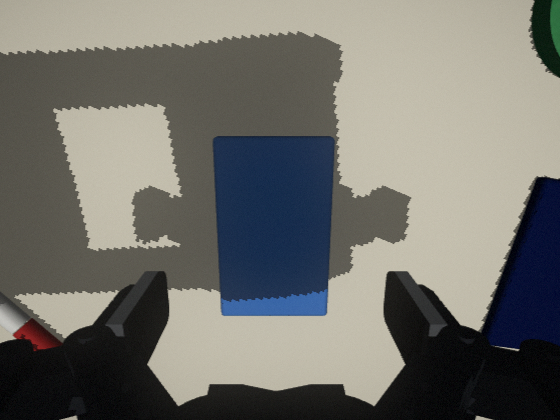

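```bash
python3 - <<'E'
from plan import *
o=get_obs();Rc=q2R(o["eef_rot"])
for n in ["side","scene"]:
    c=cam(n)
    for z in [0,-.013,-.03,-.05,-.06]:
        P=np.array([[0,.0425,z],[0,-.0425,z]])@Rc.T+o["eef_pos"]
        print(n,z,proj(c,P).round(0).tolist())
    cv2.imwrite(f"pics/z_{n}.png",cv2.resize(c["color"][170:290,200:330,::-1],None,fx=5,fy=5,interpolation=cv2.INTER_CUBIC))
E
```

```text
side 0 [[243.0, 256.0], [285.0, 258.0]]
side -0.013 [[243.0, 251.0], [285.0, 252.0]]
side -0.03 [[243.0, 243.0], [285.0, 244.0]]
side -0.05 [[243.0, 234.0], [285.0, 235.0]]
side -0.06 [[243.0, 230.0], [285.0, 231.0]]
scene 0 [[237.0, 244.0], [273.0, 250.0]]
scene -0.013 [[236.0, 239.0], [273.0, 245.0]]
scene -0.03 [[236.0, 233.0], [273.0, 239.0]]
scene -0.05 [[235.0, 225.0], [273.0, 231.0]]
scene -0.06 [[235.0, 222.0], [273.0, 227.0]]
```

View pics/z_scene.png

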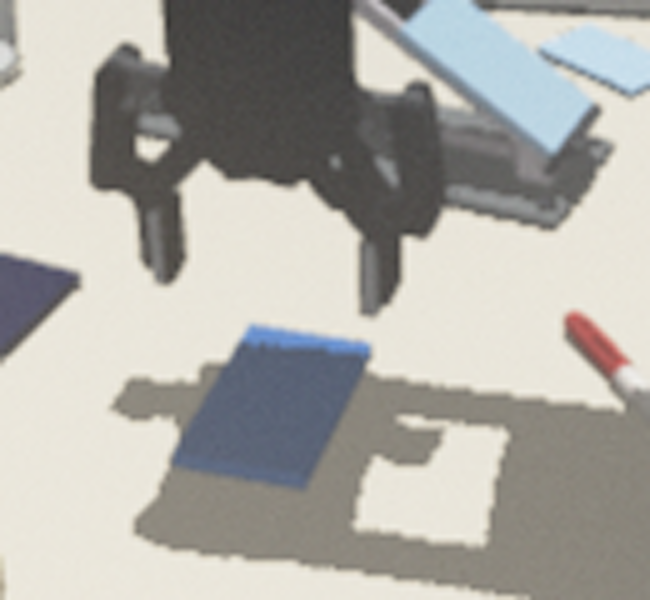

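All three views agree that the open finger tips are about 50 mm behind the reported TCP (scene tips at (233,226) and (275,232)), so the TCP frame lies beyond the real tips. I'll go by the images and set heights by where the tips are seen, descending with the jaws partly closed.

```bash
python3 -m inch '[{"delta_pos":[0,-0.1,1.5],"rotation":[0,0,0]},{"delta_pos":[0,0,1.2],"rotation":[0,0,0]},{"delta_pos":[0,0,0.5],"rotation":[0,0,0]},{"delta_pos":[0,0,0],"rotation":[0,0,0]},{"delta_pos":[0,0,0],"rotation":[0,0,0]}]' 7.0
python3 - <<'E'
from plan import *
o=get_obs();Rc=q2R(o["eef_rot"]);print(o["eef_pos"],o["opening"],o["wrist_force"])
for n in ["side","scene"]:
    c=cam(n)
    for z in [-.035,-.04,-.045,-.05]:
        P=np.array([[0,.035,z],[0,-.035,z]])@Rc.T+o["eef_pos"]
        print(n,z,proj(c,P).round(1).tolist())
    cv2.imwrite(f"pics/y_{n}.png",cv2.resize(c["color"][200:290,215:315,::-1],None,fx=6,fy=6,interpolation=cv2.INTER_CUBIC))
cam("wrist","pics/w5.png")
E
```

```text
time_s: 3.55
eef_pos: [0.4029, 0.3546, -0.0227]
eef_rot: [0.0, 0.555, 0.832, 0.0]
wrist_force: [0.7, -0.0, 0.5]
opening: 0.817
[ 0.40293699  0.35455414 -0.02273941] 0.8172508590510249 [ 0.72086022 -0.04861243  0.53028806]
side -0.035 [[248.1, 255.8], [282.2, 256.6]]
side -0.04 [[248.0, 253.7], [282.2, 254.4]]
side -0.045 [[247.9, 251.5], [282.2, 252.3]]
side -0.05 [[247.9, 249.3], [282.2, 250.1]]
scene -0.035 [[240.7, 244.2], [271.0, 249.2]]
scene -0.04 [[240.5, 242.4], [270.9, 247.4]]
scene -0.045 [[240.4, 240.5], [270.9, 245.5]]
scene -0.05 [[240.3, 238.7], [270.8, 243.6]]
```

View pics/y_side.png

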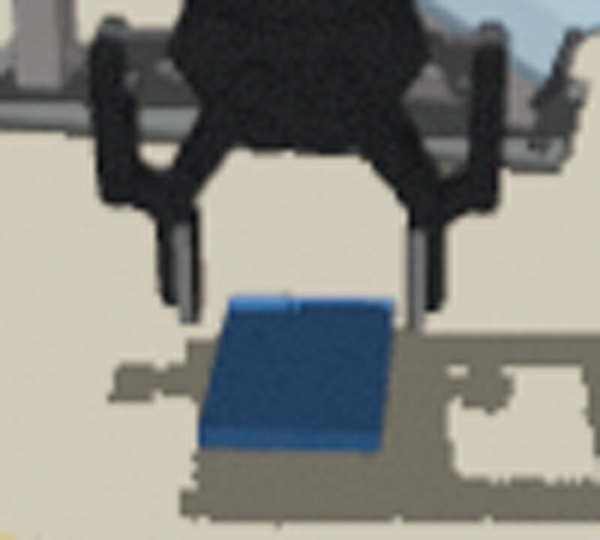

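View pics/w5.png

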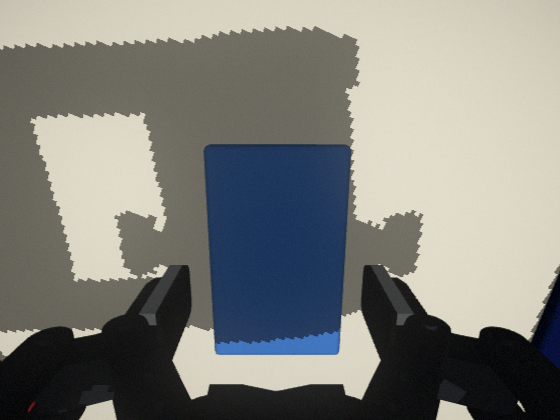

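```bash
python3 -m inch '[{"delta_pos":[0,0.1,0.7],"rotation":[0,0,0]},{"delta_pos":[0,0,0.4],"rotation":[0,0,0]},{"delta_pos":[0,0,0],"rotation":[0,0,0]},{"delta_pos":[0,0,0],"rotation":[0,0,0]}]'
python3 - <<'E'
from plan import *
o=get_obs();Rc=q2R(o["eef_rot"]);print(o["eef_pos"],o["opening"],o["wrist_force"])
c=cam("side")
for z in [-.03,-.035,-.04,-.045,-.05]:
        P=np.array([[0,.035,z],[0,-.035,z]])@Rc.T+o["eef_pos"]
        print(z,proj(c,P).round(1).tolist())
cv2.imwrite("pics/y2.png",cv2.resize(c["color"][220:280,225:305,::-1],None,fx=8,fy=8,interpolation=cv2.INTER_CUBIC))
E
```

```text
time_s: 4.1
eef_pos: [0.4034, 0.3547, -0.0342]
eef_rot: [-0.0, 0.555, 0.832, -0.0]
wrist_force: [-0.0, 0.0, 0.8]
opening: 0.822
[ 0.40342679  0.35468977 -0.03422959] 0.8220259297237587 [-0.02926539  0.01887341  0.83458229]
-0.03 [[248.0, 262.9], [281.9, 263.7]]
-0.035 [[248.0, 260.8], [281.9, 261.6]]
-0.04 [[247.9, 258.6], [281.9, 259.4]]
-0.045 [[247.8, 256.5], [281.9, 257.2]]
-0.05 [[247.8, 254.3], [281.9, 255.1]]
```

View pics/y2.png

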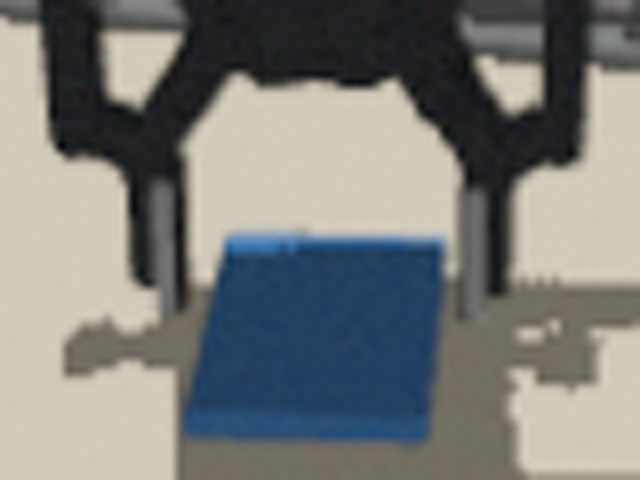

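```bash
python3 -m inch '[{"delta_pos":[0,0.05,0.4],"rotation":[0,0,0]},{"delta_pos":[0,0,0.3],"rotation":[0,0,0]},{"delta_pos":[0,0,0],"rotation":[0,0,0]},{"delta_pos":[0,0,0],"rotation":[0,0,0]}]'
python3 - <<'E'
from plan import *
o=get_obs();Rc=q2R(o["eef_rot"]);print(o["eef_pos"],o["opening"],o["wrist_force"])
c=cam("side")
for z in [-.035,-.04,-.045,-.05]:
        P=np.array([[0.011,.035,z],[0.011,-.035,z]])@Rc.T+o["eef_pos"]
        print(z,P[0,2].round(4),proj(c,P).round(1).tolist())
cv2.imwrite("pics/y3.png",cv2.resize(c["color"][220:280,225:305,::-1],None,fx=8,fy=8,interpolation=cv2.INTER_CUBIC))
c=cam("wrist","pics/w6.png")
E
```

```text
time_s: 4.55
eef_pos: [0.404, 0.3549, -0.0411]
eef_rot: [-0.0, 0.555, 0.832, -0.0]
wrist_force: [-0.2, -1.3, 0.7]
opening: 0.819
[ 0.40399716  0.35494203 -0.04109142] 0.8189554963901696 [-0.23621691 -1.25189482  0.67071954]
-0.035 -0.0061 [[247.1, 266.3], [281.4, 267.1]]
-0.04 -0.0011 [[247.1, 264.2], [281.4, 265.0]]
-0.045 0.0039 [[247.0, 262.0], [281.4, 262.8]]
-0.05 0.0089 [[246.9, 259.8], [281.4, 260.6]]
```

View pics/y3.png

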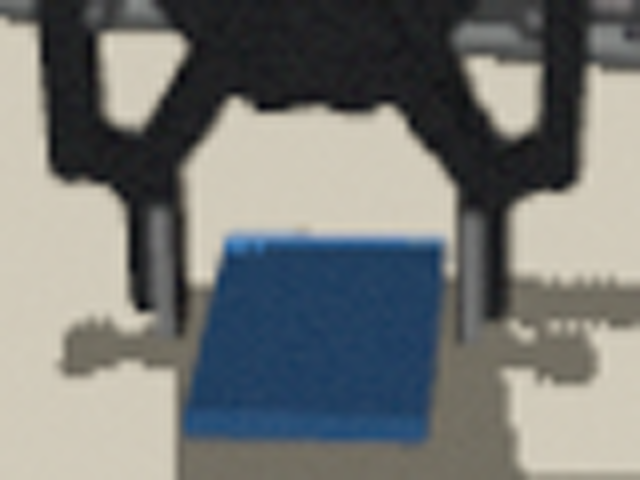

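View pics/w6.png

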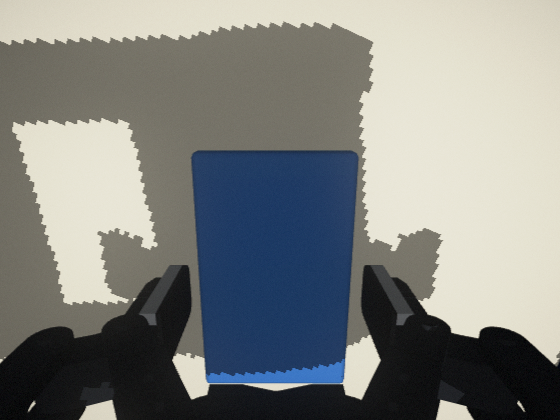

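y3 shows the tip at about (284,262.5), so about 4 mm above the table. w6 shows the tile centred between the pads, so I'm closing.

```bash
python3 -m inch '[{"delta_pos":[0,0,-0.1],"rotation":[0,0,0]},{"delta_pos":[0,0,0],"rotation":[0,0,0]},{"delta_pos":[0,0,0],"rotation":[0,0,0]},{"delta_pos":[0,0,0],"rotation":[0,0,0]},{"delta_pos":[0,0,0],"rotation":[0,0,0]}]' 5.0
python3 -m inch '[{"delta_pos":[0,0,-0.5],"rotation":[0,0,0]},{"delta_pos":[0,0,-1.5],"rotation":[0,0,0]},{"delta_pos":[0,0,-3],"rotation":[0,0,0]},{"delta_pos":[0,0,-3],"rotation":[0,0,0]},{"delta_pos":[0,0,0],"rotation":[0,0,0]}]'
python3 - <<'E'
from plan import *
c=cam("side"); o=get_obs();cv2.imwrite("pics/y4.png",cv2.resize(c["color"][170:290,205:325,::-1],None,fx=5,fy=5,interpolation=cv2.INTER_CUBIC))
c=cam("wrist","pics/w7.png");print(get_obs()["eef_pos"],c["eye"])
E
```

```text
time_s: 5.15
eef_pos: [0.4045, 0.3552, -0.0395]
eef_rot: [0.0, 0.555, 0.832, 0.0]
wrist_force: [0.1, -0.7, 4.7]
opening: 0.681
time_s: 5.65
eef_pos: [0.4074, 0.3569, 0.0452]
eef_rot: [0.002, 0.555, 0.832, 0.004]
wrist_force: [-0.1, 0.2, -0.2]
opening: 0.675
[0.40471851 0.35537411 0.04131305] [0.37703053 0.42332322 0.22252154]
```

View pics/y4.png

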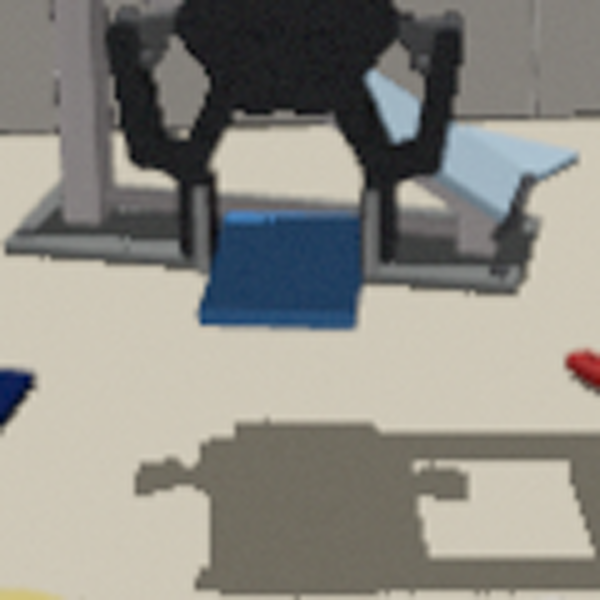

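View pics/w7.png

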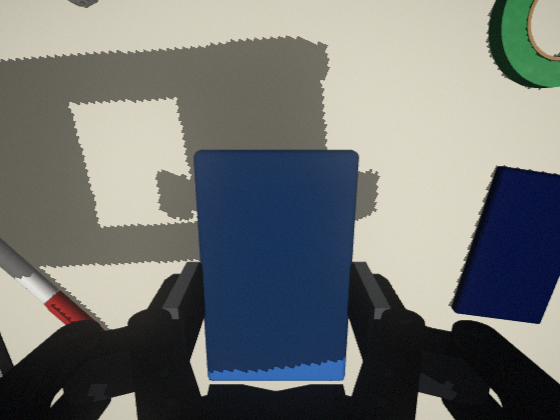

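Held: y4 and w7 show the mid tile level between the pads, with corners near (195,152), (357,152), (345,380), (208,380). Next, fitting the tile pose in the tool frame.

```bash
cat > held.py <<'E'
from plan import *
from scipy.optimize import least_squares
def heldfit(c,m,x0=(0,0,-.048),debug=None):
    """fit tile top-face rect in tool frame with minimal dof using minAreaRect-ish quad from mask"""
    cn=max(cv2.findContours(m,0,cv2.CHAIN_APPROX_NONE)[0],key=len)
    q=cv2.approxPolyDP(cv2.convexHull(cn),6,True)[:,0].astype(float)
    T=c["T_tool_cam"]
    def pr(X):
        v=(X-T[:3,3])@T[:3,:3]; return np.c_[c["f"]*v[:,0]/v[:,2]+c["cx"],c["f"]*v[:,1]/v[:,2]+c["cy"]]
    return q,pr
def solve(q,pr,z=None):
    # q order: (+x,-y),( +x,+y),(-x,+y),(-x,-y)
    L=np.array([[.05,-.03,0],[.05,.03,0],[-.05,.03,0],[-.05,-.03,0]])
    def X(p): return L@R.from_euler("zyx",[p[3],p[4],0]).as_matrix().T+p[:3]
    s=least_squares(lambda p:(pr(X(p))-q).ravel(),[0,0,-.05,0,0]); return s
E
python3 - <<'E'
from held import *
c=cam("wrist")
m=mask(c,(100,70,15),(130,255,255)); m=cv2.morphologyEx(m,cv2.MORPH_OPEN,np.ones((3,3)))
b=max([b for b in blobs(m,3000) if abs(b[0][0]-276)<60],key=lambda b:b[1])[2]
q,pr=heldfit(c,b); print(q)
q4=np.array([[194.5,150],[358,150],[345.5,381],[208,381]])
s=solve(q4,pr); print("x y z(mm)",(s.x[:3]*1e3).round(1),"yaw,pitch deg",np.degrees(s.x[3:]).round(2),s.fun.round(1))
E
```

```text
[[355. 152.]
 [343. 378.]
 [209. 379.]
 [195. 153.]]
x y z(mm) [  4.2   0.3 -45.6] yaw,pitch deg [-0.2  -2.17] [ 0.1  0.2  0.1 -0.1 -0.  -0.1 -0.2  0.1]
```

```bash
cat > tgt.py <<'E'
from plan import *
P=np.array([.5244,.1507,np.radians(13.54)])
a=np.radians(32)
Rz=R.from_euler("z",P[2]).as_matrix(); Rr=Rz@R.from_euler("y",-a).as_matrix()
O=Rz@np.array([-.119,0,.03])+np.array([P[0],P[1],0])
def rail(X): return np.atleast_2d(X)@Rr.T+O
phi=np.arcsin(8/66.7)
def target(xr,zr,held,off,yr=0,tilt=32-np.degrees(phi)):
    Rt=target_R(np.degrees(P[2])+180,tilt)
    n=-Rt[:,2]
    return rail([xr,yr,zr])[0]+n*off-Rt@np.array(held),Rt
MID=(.11655,.006); DARK=(.1837,.006)
E
python3 - <<'E'
from tgt import *
print("O",O.round(4), rail([.28,0,0]))
for off in (.08,.03,0):
    p,Rt=target(*MID,(.0042,.0003,-.040),off); print(off,p.round(4)); show(p,Rt)
E
```

```text
O [0.4087 0.1228 0.03  ] [[0.63956126 0.17843282 0.17837739]]
0.08 [0.489  0.1419 0.1349]
t 5.8 pos [0.4038 0.3549 0.0401]
move first, tool cm [-22.94  -0.31  -9.48] norm 24.820173845672212
rotvec tool [-0.3095 -0.3626 -1.3888]  move after rotating, tool cm [ -7.01 -22.7   -7.18]
0.03 [0.5096 0.1468 0.0896]
t 5.8 pos [0.4038 0.3549 0.0401]
move first, tool cm [-23.27   1.79  -4.95] norm 23.8586738853192
rotvec tool [-0.3095 -0.3626 -1.3888]  move after rotating, tool cm [ -7.01 -22.7   -2.18]
0 [0.522  0.1498 0.0624]
t 5.8 pos [0.4038 0.3549 0.0401]
move first, tool cm [-23.47   3.04  -2.23] norm 23.772957188115768
rotvec tool [-0.3095 -0.3626 -1.3888]  move after rotating, tool cm [ -7.01 -22.7    0.82]
```

```bash
python3 -m inch '[{"delta_pos":[0,0,-3],"rotation":[0,0,0]},{"delta_pos":[0,0,-4],"rotation":[0,0,0]},{"delta_pos":[0,0,-4],"rotation":[0,0,0]},{"delta_pos":[0,0,0],"rotation":[0,0,0]}]'
python3 -m inch '[{"delta_pos":[0,0,0],"rotation":[-0.031,-0.0363,-0.1389]},{"delta_pos":[0,0,0],"rotation":[-0.031,-0.0363,-0.1389]},{"delta_pos":[0,0,0],"rotation":[-0.031,-0.0363,-0.1389]},{"delta_pos":[0,0,0],"rotation":[-0.031,-0.0363,-0.1389]},{"delta_pos":[0,0,0],"rotation":[-0.031,-0.0363,-0.1389]},{"delta_pos":[0,0,0],"rotation":[-0.031,-0.0363,-0.1389]},{"delta_pos":[0,0,0],"rotation":[-0.031,-0.0363,-0.1389]},{"delta_pos":[0,0,0],"rotation":[-0.031,-0.0363,-0.1389]},{"delta_pos":[0,0,0],"rotation":[-0.031,-0.0363,-0.1389]},{"delta_pos":[0,0,0],"rotation":[-0.031,-0.0363,-0.1389]}]'
python3 - <<'E'
from tgt import *
print(get_obs()["q"].round(2))
for off in (.06,):
    p,Rt=target(*MID,(.0042,.0003,-.040),off); print(off,p.round(4)); show(p,Rt)
E
```

```text
time_s: 6.2
eef_pos: [0.407, 0.3566, 0.1548]
eef_rot: [0.002, 0.555, 0.832, 0.004]
wrist_force: [0.9, 0.7, -0.9]
opening: 0.677
time_s: 7.2
eef_pos: [0.4025, 0.3543, 0.1475]
eef_rot: [0.215, -0.119, 0.969, 0.025]
wrist_force: [-0.7, -0.5, -0.7]
opening: 0.676
[ 0.6  -0.11  2.08 -0.22  0.77 -1.09]
0.06 [0.4972 0.1438 0.1167]
t 7.2 pos [0.4025 0.3543 0.1475]
move first, tool cm [ -2.42 -22.7    4.59] norm 23.28284851759725
rotvec tool [ 0.0001 -0.0016  0.0071]  move after rotating, tool cm [ -2.57 -22.68   4.6 ]
```

```bash
python3 -m inch '[{"delta_pos":[-0.43,-3.78,0],"rotation":[0,0,0.007]},{"delta_pos":[-0.43,-3.78,0],"rotation":[0,0,0]},{"delta_pos":[-0.43,-3.78,0],"rotation":[0,0,0]},{"delta_pos":[-0.43,-3.78,0],"rotation":[0,0,0]},{"delta_pos":[-0.43,-3.78,0],"rotation":[0,0,0]},{"delta_pos":[-0.43,-3.78,0],"rotation":[0,0,0]},{"delta_pos":[0,0,1.5],"rotation":[0,0,0]},{"delta_pos":[0,0,1.5],"rotation":[0,0,0]},{"delta_pos":[0,0,1.5],"rotation":[0,0,0]},{"delta_pos":[0,0,0],"rotation":[0,0,0]}]'
python3 - <<'E'
from tgt import *
import pickle
for off in (.03,0):
    p,Rt=target(*MID,(.0042,.0003,-.040),off); print(off,p.round(4)); show(p,Rt)
c=cam("wrist","pics/w8.png");pickle.dump(c,open("w8.pkl","wb"))
for n in ["side","scene"]:
    c=cam(n)
    cv2.imwrite(f"pics/p1_{n}.png",cv2.resize(c["color"][120:230,200:340,::-1],None,fx=5,fy=5,interpolation=cv2.INTER_CUBIC))
E
```

```text
time_s: 8.2
eef_pos: [0.4948, 0.1438, 0.1156]
eef_rot: [0.213, -0.111, 0.97, 0.027]
wrist_force: [-0.9, 0.1, -1.0]
opening: 0.676
0.03 [0.5096 0.1468 0.0896]
t 8.2 pos [0.4948 0.1438 0.1156]
move first, tool cm [-0.28 -0.05  2.99] norm 3.0067999508998255
rotvec tool [ 0.0016 -0.0065 -0.0082]  move after rotating, tool cm [-0.26 -0.05  3.  ]
0 [0.522  0.1498 0.0624]
t 8.2 pos [0.4948 0.1438 0.1156]
move first, tool cm [-0.3  -0.06  5.99] norm 6.000947541198467
rotvec tool [ 0.0016 -0.0065 -0.0082]  move after rotating, tool cm [-0.26 -0.05  6.  ]
```

View pics/w8.png

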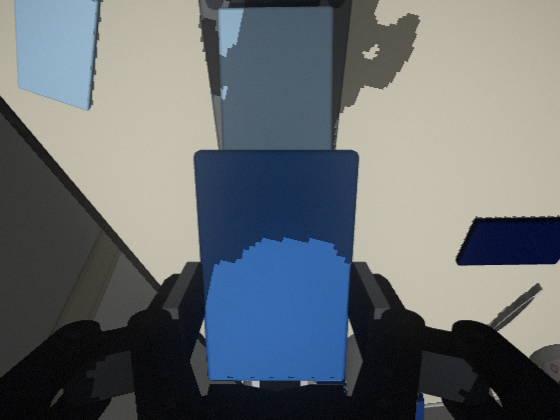

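View pics/p1_side.png

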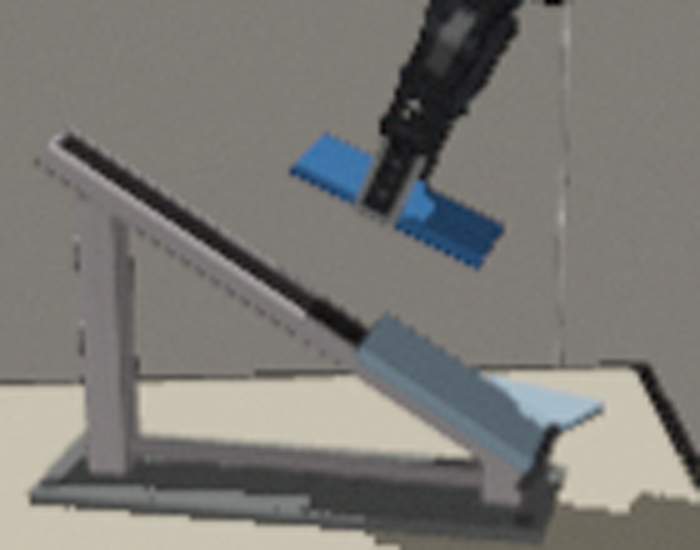

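View pics/p1_scene.png

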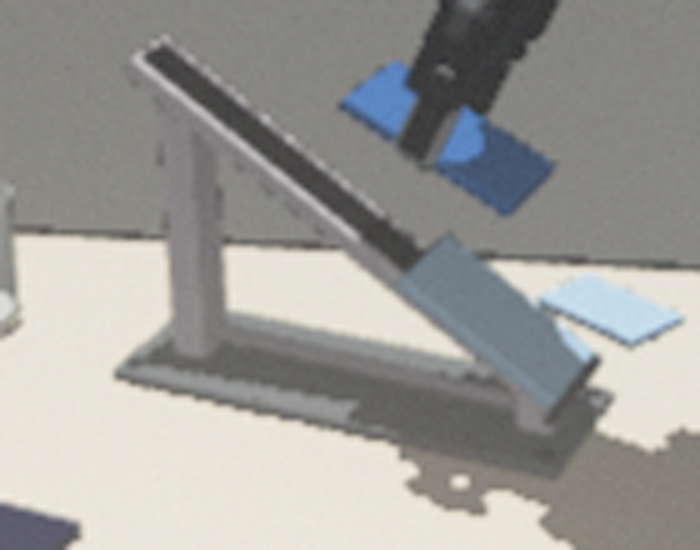

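```bash
python3 - <<'E'
from tgt import *
import pickle
c=pickle.load(open("w8.pkl","rb"))
L=[(0,.03,.008),(0,-.03,.008),(.1,-.03,.008),(.1,.03,.008)]
print(proj(c,rail(L)).round(1).tolist(), proj(c,rail([(.09,-.03,.008),(.09,.03,.008)])).round(1).tolist())
print("lip",proj(c,rail([(0,.023,.012),(0,-.023,.012)])).round(1).tolist(),"rail sides z=0 at x=0",proj(c,rail([(-.006,.023,.012),(-.006,-.023,.012)])).round(1).tolist())
cv2.imwrite("pics/w8c.png",cv2.resize(c["color"][0:160,190:360,::-1],None,fx=4,fy=4,interpolation=cv2.INTER_CUBIC))
E
```

```text
[[333.0, 6.6], [216.6, 7.4], [222.6, 199.3], [329.6, 198.6]] [[222.0, 181.5], [329.9, 180.8]]
lip [[320.3, 3.8], [229.2, 4.4]] rail sides z=0 at x=0 [[320.5, -9.1], [228.9, -8.5]]
```

View pics/w8c.png

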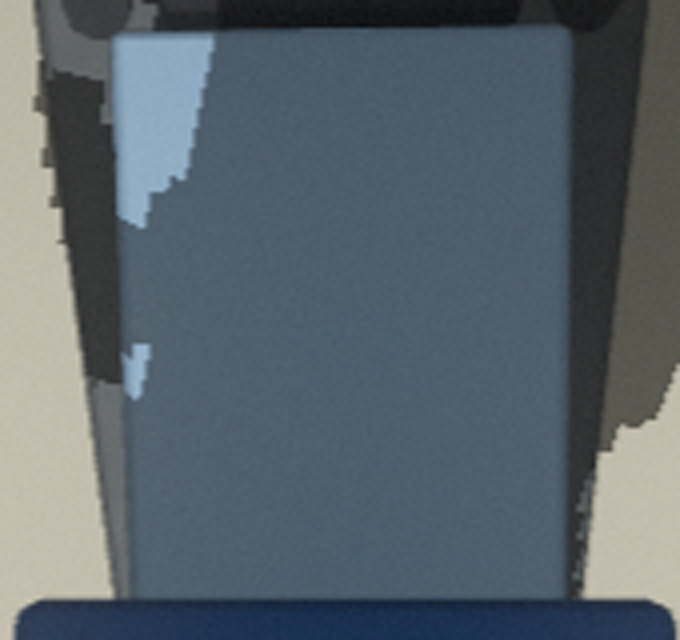

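```bash
python3 -m inch '[{"delta_pos":[-0.2,0,1.5],"rotation":[0,-0.006,-0.008]},{"delta_pos":[0,0,1.5],"rotation":[0,0,0]},{"delta_pos":[0,0,1],"rotation":[0,0,0]},{"delta_pos":[0,0,0.5],"rotation":[0,0,0]},{"delta_pos":[0,0,0],"rotation":[0,0,0]},{"delta_pos":[0,0,0],"rotation":[0,0,0]}]'
python3 - <<'E'
from tgt import *
p,Rt=target(*MID,(.0042,.0003,-.040),0); show(p,Rt); o=get_obs();Rc=q2R(o["eef_rot"])
print((Rr.T@(o["eef_pos"]+Rc@np.array([.0042,.0003,-.04])-O)*1000).round(1), "tilt",np.degrees(np.arcsin(-Rc[2,0])))
for n in ["side","scene"]:
    c=cam(n);x0,y0=230,140
    im=cv2.resize(c["color"][y0:y0+80,x0:x0+100,::-1],None,fx=7,fy=7,interpolation=cv2.INTER_CUBIC)
    B=np.array([[.05,-.03,0],[.05,.03,0],[-.05,.03,0],[-.05,-.03,0]])
    for zz in (-.04,-.048):
        Q=(B+[.0042,.0003,zz])@Rc.T+o["eef_pos"]
        cv2.polylines(im,[((proj(c,Q)-[x0,y0]+.5)*7).astype(int)],True,(0,0,255),1)
    cv2.imwrite(f"pics/p2_{n}.png",im)
E
```

```text
time_s: 8.95
eef_pos: [0.5181, 0.1491, 0.0805]
eef_rot: [0.22, -0.116, 0.968, 0.026]
wrist_force: [-0.4, -0.1, -0.7]
opening: 0.679
t 8.95 pos [0.5181 0.1491 0.0805]
move first, tool cm [ 0.43 -0.02  1.8 ] norm 1.8527464290522642
rotvec tool [0.0001 0.0075 0.0015]  move after rotating, tool cm [ 0.42 -0.02  1.81]
[122.5   0.2  23.4] tilt 25.53909607473351
```

View pics/p2_side.png

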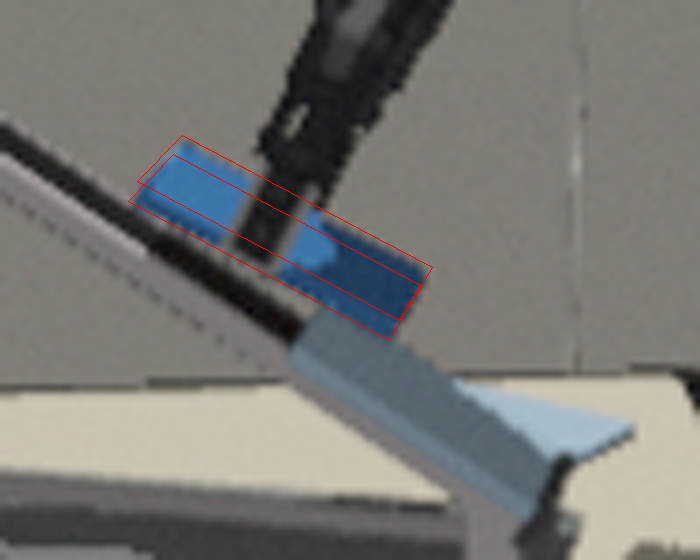

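View pics/p2_scene.png

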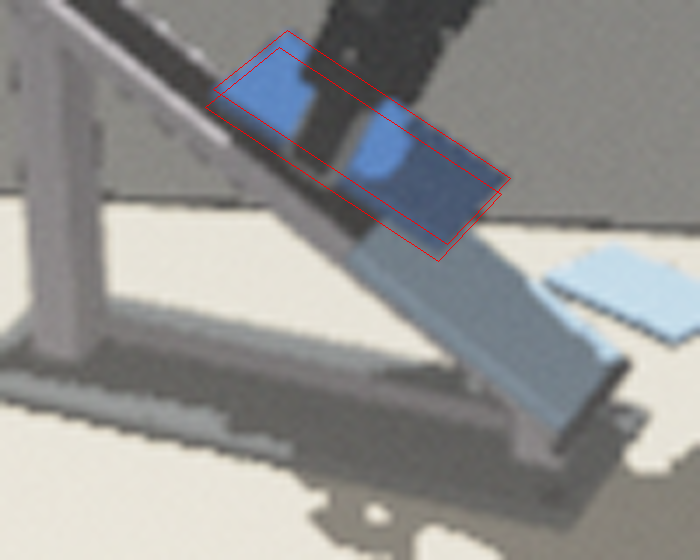

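```bash
python3 -m inch '[{"delta_pos":[0.4,0,0.5],"rotation":[0,0.007,0]},{"delta_pos":[0,0,0.4],"rotation":[0,0,0]},{"delta_pos":[0,0,0.3],"rotation":[0,0,0]},{"delta_pos":[0,0,0],"rotation":[0,0,0]},{"delta_pos":[0,0,0],"rotation":[0,0,0]},{"delta_pos":[0,0,0],"rotation":[0,0,0]}]'
cat > chk.py <<'E'
from tgt import *
import sys
H=(.0042,.0003,-.040)
def chk(tgt,H=H):
    p,Rt=target(*tgt,H,0); show(p,Rt); o=get_obs();Rc=q2R(o["eef_rot"])
    print("tile in rail mm",(Rr.T@(o["eef_pos"]+Rc@np.array(H)-O)*1000).round(1), "tilt",np.degrees(np.arcsin(-Rc[2,0])).round(2),"F",o["wrist_force"].round(2))
E
python3 -c "
from chk import *
chk(MID)"
```

```text
time_s: 9.65
eef_pos: [0.5195, 0.1494, 0.0674]
eef_rot: [0.216, -0.116, 0.969, 0.026]
wrist_force: [-0.4, -0.3, -0.0]
opening: 0.676
t 9.65 pos [0.5195 0.1494 0.0674]
move first, tool cm [-0.01 -0.02  0.56] norm 0.557772291006935
rotvec tool [ 0.0002 -0.0001  0.0013]  move after rotating, tool cm [-0.01 -0.02  0.56]
tile in rail mm [1.171e+02 1.000e-01 1.150e+01] tilt 25.1 F [-0.45 -0.31 -0.04]
```

Aligned. Slow final lowering.

```bash
python3 -m inch '[{"delta_pos":[0,0,0.2],"rotation":[0,0,0]},{"delta_pos":[0,0,0.1],"rotation":[0,0,0]},{"delta_pos":[0,0,0.1],"rotation":[0,0,0]},{"delta_pos":[0,0,0],"rotation":[0,0,0]},{"delta_pos":[0,0,0],"rotation":[0,0,0]}]'
python3 -c "
from chk import *
chk(MID)"
python3 -m inch '[{"delta_pos":[0,0,0.05],"rotation":[0,0,0]},{"delta_pos":[0,0,0.05],"rotation":[0,0,0]},{"delta_pos":[0,0,0],"rotation":[0,0,0]},{"delta_pos":[0,0,0],"rotation":[0,0,0]}]'
python3 - <<'E'
from chk import *
chk(MID)
for n in ["side","scene"]:
    c=cam(n);x0,y0=230,140
    im=cv2.resize(c["color"][y0:y0+80,x0:x0+100,::-1],None,fx=7,fy=7,interpolation=cv2.INTER_CUBIC)
    cv2.imwrite(f"pics/p3_{n}.png",im)
E
```

```text
time_s: 10.15
eef_pos: [0.5211, 0.1498, 0.0637]
eef_rot: [0.216, -0.116, 0.969, 0.026]
wrist_force: [-0.0, -0.5, -0.6]
opening: 0.676
t 10.15 pos [0.5211 0.1498 0.0637]
move first, tool cm [-0.02 -0.02  0.15] norm 0.1568203196835782
rotvec tool [ 0.0002 -0.0002  0.0013]  move after rotating, tool cm [-0.02 -0.02  0.15]
tile in rail mm [116.5   0.2   7.6] tilt 25.1 F [-0.   -0.46 -0.6 ]
time_s: 10.55
eef_pos: [0.5215, 0.1498, 0.0632]
eef_rot: [0.216, -0.116, 0.969, 0.026]
wrist_force: [-5.5, -1.8, 6.4]
opening: 0.679
t 10.55 pos [0.5215 0.1498 0.0632]
move first, tool cm [-0.01 -0.02  0.09] norm 0.09412310367271563
rotvec tool [ 0.0002 -0.0002  0.0015]  move after rotating, tool cm [-0.01 -0.02  0.09]
tile in rail mm [1.166e+02 1.000e-01 6.900e+00] tilt 25.1 F [-5.51 -1.83  6.44]
```

View pics/p3_side.png

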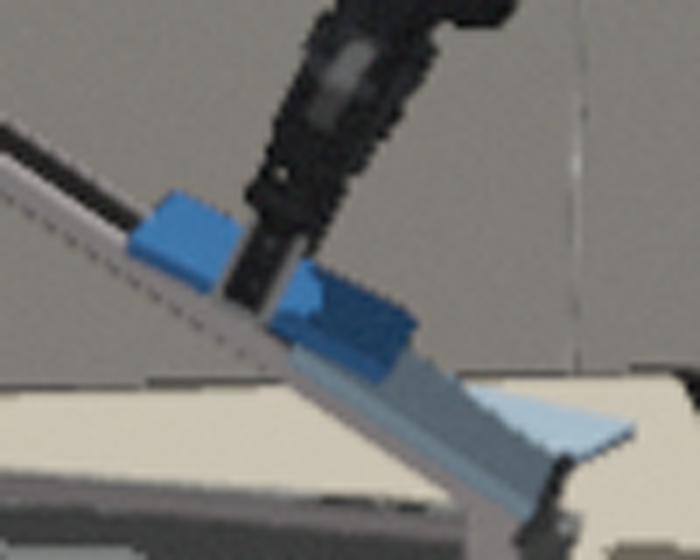

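Contact at about 8 N; the side view shows the upper end on the rail and the lap on the light tile. Backing off slightly, then releasing gently.

```bash
python3 -m inch '[{"delta_pos":[0,0,-0.05],"rotation":[0,0,0]},{"delta_pos":[0,0,0],"rotation":[0,0,0]}]'
python3 -m inch '[{"delta_pos":[0,0,0],"rotation":[0,0,0]},{"delta_pos":[0,0,0],"rotation":[0,0,0]},{"delta_pos":[0,0,0],"rotation":[0,0,0]},{"delta_pos":[0,0,0],"rotation":[0,0,0]}]' 7.5
python3 -m inch '[{"delta_pos":[0,0,-0.5],"rotation":[0,0,0]},{"delta_pos":[0,0,-1.5],"rotation":[0,0,0]},{"delta_pos":[0,0,-3],"rotation":[0,0,0]},{"delta_pos":[0,0,-4],"rotation":[0,0,0]},{"delta_pos":[0,0,0],"rotation":[0,0,0]},{"delta_pos":[0,0,0],"rotation":[0,0,0]}]'
python3 - <<'E'
from chk import *
import pickle
print(get_obs()["eef_pos"])
c=cam("wrist","pics/w9.png");pickle.dump(c,open("w9.pkl","wb"))
for n in ["side","scene"]:
    c=cam(n);x0,y0=230,140
    im=cv2.resize(c["color"][y0:y0+80,x0:x0+100,::-1],None,fx=7,fy=7,interpolation=cv2.INTER_CUBIC)
    cv2.imwrite(f"pics/p4_{n}.png",im)
E
```

```text
time_s: 10.85
eef_pos: [0.5214, 0.1498, 0.0634]
eef_rot: [0.216, -0.116, 0.969, 0.026]
wrist_force: [-0.3, 0.5, -0.6]
opening: 0.679
time_s: 11.25
eef_pos: [0.5214, 0.1498, 0.0633]
eef_rot: [0.216, -0.116, 0.969, 0.026]
wrist_force: [0.2, -0.1, -1.0]
opening: 0.877
time_s: 11.85
eef_pos: [0.4849, 0.1408, 0.1466]
eef_rot: [0.218, -0.116, 0.969, 0.025]
wrist_force: [-0.0, -0.4, 0.1]
opening: 0.882
[0.48494914 0.140771   0.14656768]
```

View pics/p4_side.png

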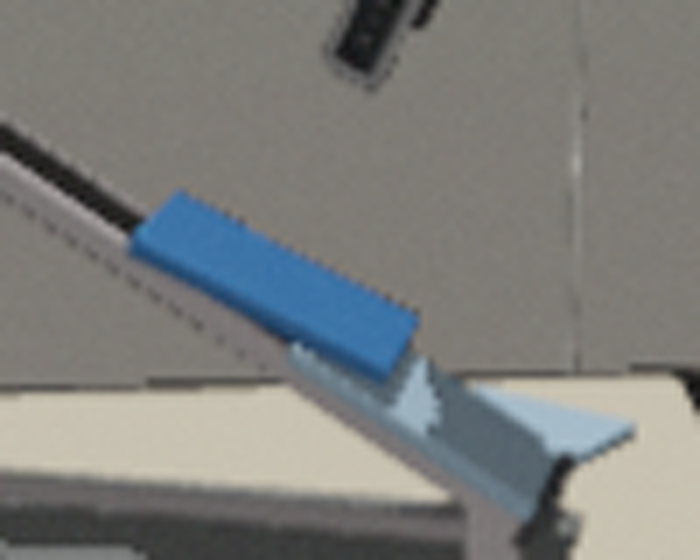

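View pics/w9.png

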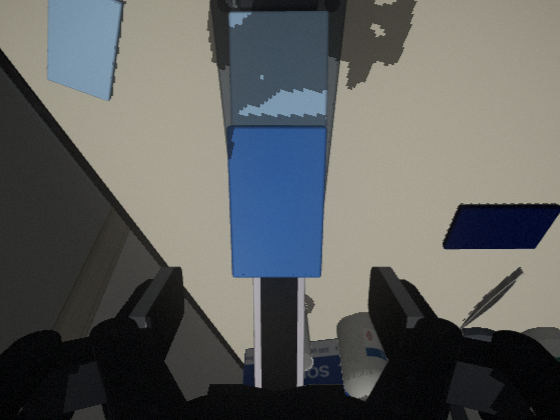

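w9 shows the mid tile (corners ~(228,126), (327,126), (322,277), (232,277)) straight over the rail. Quantifying this before going for the dark tile.

```bash
cat > fitm.py <<'E'
from tgt import *
import pickle
from scipy.optimize import least_squares
def tilec(xc,yc,yaw,zc,ph):
    # top corners in rail frame; ph: less steep
    L=np.array([[-.05,.03,.008],[-.05,-.03,.008],[.05,-.03,.008],[.05,.03,.008]])
    M=R.from_euler("z",yaw).as_matrix(); N=R.from_euler("y",ph).as_matrix()
    return rail(L@(M@N).T+[xc,yc,zc])
def fit(c,obs,zc,ph,x0):
    return least_squares(lambda p:(proj(c,tilec(p[0],p[1],p[2],zc,ph))-obs).ravel(),[x0,0,0])
E
python3 - <<'E'
from fitm import *
c=pickle.load(open("w9.pkl","rb"))
m=mask(c,(100,100,80),(118,255,255));m=cv2.morphologyEx(m,cv2.MORPH_OPEN,np.ones((3,3)))
b=[b for b in blobs(m,3000) if abs(b[0][0]-276)<40 and b[0][1]<300]
for x in b:
    cn=max(cv2.findContours(x[2],0,2)[0],key=len); print(x[0],x[1],cv2.approxPolyDP(cv2.convexHull(cn),5,True)[:,0].tolist())
obs=np.array([[327,126],[228,126.5],[232.5,277],[322.5,277]])
s=fit(c,obs,.006,phi,.1165);print("mid x,y mm,yaw",(s.x[:2]*1e3).round(1),np.degrees(s.x[2]).round(2),s.fun.round(1))
print("light pred lower corners",proj(c,rail([(0,.03,.008),(0,-.03,.008)])).round(1), "rail top sides at .2",proj(c,rail([(.2,.018,0),(.2,-.018,0)])).round(1))
cv2.imwrite("pics/w9c.png",cv2.resize(c["color"][0:300,200:360,::-1],None,fx=2.0,fy=2.0))
E
```

```text
[276.9 200.6] 13964 [[325, 127], [320, 275], [233, 276], [228, 159], [234, 127]]
mid x,y mm,yaw [1.156e+02 1.000e-01] 0.29 [ 1.  -0.3 -1.1 -0.6  0.5  0.6 -0.4  0.5]
light pred lower corners [[328.7  11.4]
 [227.6  11. ]] rail top sides at .2 [[302.1 318.7]
 [251.5 318.6]]
```

View pics/w9c.png

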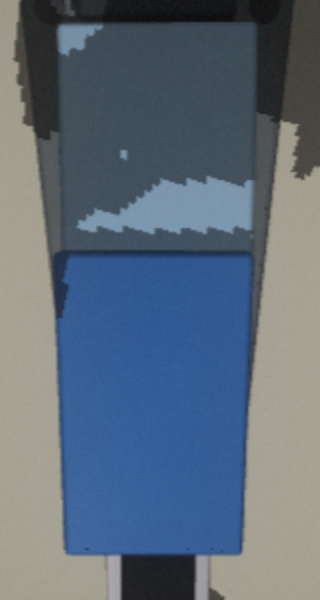

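```bash
python3 - <<'E'
from plan import *
show([.5579,.3924,.06],target_R(104.2))
E
```

```text
t 12.0 pos [0.4835 0.1409 0.1435]
move first, tool cm [-8.39 22.69 13.13] norm 27.52615355430543
rotvec tool [0.3398 0.343  1.5334]  move after rotating, tool cm [22.56 13.39  8.35]
```

```bash
python3 -m inch '[{"delta_pos":[-1.4,3.78,0],"rotation":[0,0,0]},{"delta_pos":[-1.4,3.78,0],"rotation":[0,0,0]},{"delta_pos":[-1.4,3.78,0],"rotation":[0,0,0]},{"delta_pos":[-1.4,3.78,0],"rotation":[0,0,0]},{"delta_pos":[-1.4,3.78,0],"rotation":[0,0,0]},{"delta_pos":[-1.4,3.78,0],"rotation":[0,0,0]}]'
python3 -m inch '[{"delta_pos":[0,0,0],"rotation":[0.0309,0.0312,0.1394]},{"delta_pos":[0,0,0],"rotation":[0.0309,0.0312,0.1394]},{"delta_pos":[0,0,0],"rotation":[0.0309,0.0312,0.1394]},{"delta_pos":[0,0,0],"rotation":[0.0309,0.0312,0.1394]},{"delta_pos":[0,0,0],"rotation":[0.0309,0.0312,0.1394]},{"delta_pos":[0,0,0],"rotation":[0.0309,0.0312,0.1394]},{"delta_pos":[0,0,0],"rotation":[0.0309,0.0312,0.1394]},{"delta_pos":[0,0,0],"rotation":[0.0309,0.0312,0.1394]},{"delta_pos":[0,0,0],"rotation":[0.0309,0.0312,0.1394]},{"delta_pos":[0,0,0],"rotation":[0.0309,0.0312,0.1394]}]'
python3 -m inch '[{"delta_pos":[0,0,0],"rotation":[0.0309,0.0312,0.1394]},{"delta_pos":[0,0,0],"rotation":[0,0,0]},{"delta_pos":[0,0,0],"rotation":[0,0,0]}]'
python3 - <<'E'
from plan import *
show([.5579,.3924,.06],target_R(104.2))
c=cam("wrist","pics/w10.png")
m=mask(c,(100,70,15),(130,255,255)); m=cv2.morphologyEx(m,cv2.MORPH_OPEN,np.ones((3,3)))
for ce,ar,mm in blobs(m,3000):
    cn=max(cv2.findContours(mm,0,cv2.CHAIN_APPROX_NONE)[0],key=len)[:,0]
    r=cv2.minAreaRect((onz(c,cn,.008)[:,:2]*1000).astype(np.float32)); print(ce,ar,r)
E
```

```text
time_s: 12.6
eef_pos: [0.5039, 0.3807, 0.178]
eef_rot: [0.214, -0.116, 0.97, 0.025]
wrist_force: [1.4, -0.4, 0.5]
opening: 0.879
time_s: 13.6
eef_pos: [0.5042, 0.3792, 0.1777]
eef_rot: [0.021, 0.56, 0.828, 0.001]
wrist_force: [-0.7, 0.1, -0.2]
opening: 0.879
time_s: 13.9
eef_pos: [0.5045, 0.3787, 0.1784]
eef_rot: [0.001, 0.613, 0.79, -0.001]
wrist_force: [-0.0, 0.4, 0.7]
opening: 0.877
t 13.9 pos [0.5045 0.3787 0.1784]
move first, tool cm [ 0.02  5.52 11.84] norm 13.061424138134223
rotvec tool [-0.0003  0.0018  0.0031]  move after rotating, tool cm [1.000e-02 5.520e+00 1.184e+01]
[335.1 167.9] 5972 ((558.001953125, 396.7685852050781), (58.92442321777344, 98.46810150146484), 14.185348510742188)
```

```bash
python3 -m inch '[{"delta_pos":[0,1.87,2],"rotation":[0,0,0.003]},{"delta_pos":[0,1.87,3],"rotation":[0,0,0]},{"delta_pos":[0,1.87,3.5],"rotation":[0,0,0]},{"delta_pos":[0,0,3.3],"rotation":[0,0,0]},{"delta_pos":[0,0,0],"rotation":[0,0,0]},{"delta_pos":[0,0,0],"rotation":[0,0,0]}]' 7.5
python3 - <<'E'
from plan import *
show([.5582,.3922,-.04],target_R(104.2))
c=cam("wrist","pics/w11.png")
m=mask(c,(100,70,15),(130,255,255)); m=cv2.morphologyEx(m,cv2.MORPH_OPEN,np.ones((3,3)))
for ce,ar,mm in blobs(m,3000):
    cn=max(cv2.findContours(mm,0,cv2.CHAIN_APPROX_NONE)[0],key=len)[:,0]
    r=cv2.minAreaRect((onz(c,cn,.008)[:,:2]*1000).astype(np.float32)); print(ce,ar,r)
E
```

```text
time_s: 14.55
eef_pos: [0.5584, 0.393, 0.0621]
eef_rot: [0.001, 0.615, 0.789, -0.0]
wrist_force: [0.8, -0.4, 0.5]
opening: 0.877
t 14.55 pos [0.5584 0.393  0.0621]
move first, tool cm [-0.06 -0.04 10.21] norm 10.20540713123555
rotvec tool [ 0.0002  0.0012 -0.0009]  move after rotating, tool cm [-0.07 -0.03 10.21]
[274.9 199.7] 11441 ((557.8989868164062, 397.573974609375), (58.4231071472168, 98.85942840576172), 14.467520713806152)
```

View pics/w11.png

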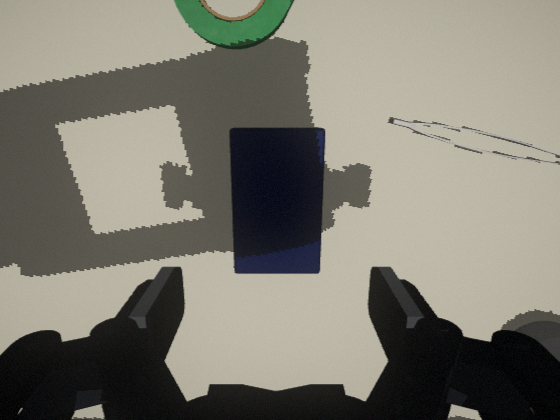

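w11 shows the navy tile centred at (275,200), square between the pads. Descending and gripping as before.

```bash
python3 -m inch '[{"delta_pos":[0,0,3],"rotation":[0,0,0]},{"delta_pos":[0,0,3],"rotation":[0,0,0]},{"delta_pos":[0,0,2],"rotation":[0,0,0]},{"delta_pos":[0,0,1],"rotation":[0,0,0]},{"delta_pos":[0,0,0.6],"rotation":[0,0,0]},{"delta_pos":[0,0,0],"rotation":[0,0,0]},{"delta_pos":[0,0,0],"rotation":[0,0,0]}]' 7.0
python3 -c "
from plan import *
show([.5588,.3925,-.040],target_R(104.2)); print(get_obs()['wrist_force'])"
```

```text
time_s: 15.3
eef_pos: [0.5608, 0.3935, -0.0317]
eef_rot: [0.001, 0.615, 0.788, 0.002]
wrist_force: [-1.0, 0.1, -0.2]
opening: 0.821
t 15.3 pos [ 0.5608  0.3935 -0.0317]
move first, tool cm [-0.05 -0.22  0.83] norm 0.8610637363198771
rotvec tool [ 0.0046  0.0001 -0.0027]  move after rotating, tool cm [-0.05 -0.22  0.83]
[-1.01366048  0.09611519 -0.24419045]
```

```bash
python3 -m inch '[{"delta_pos":[0,-0.1,0.4],"rotation":[0,0,0]},{"delta_pos":[0,0,0.3],"rotation":[0,0,0]},{"delta_pos":[0,0,0],"rotation":[0,0,0]},{"delta_pos":[0,0,0],"rotation":[0,0,0]}]'
python3 - <<'E'
from plan import *
show([.5588,.3925,-.040],target_R(104.2)); print(get_obs()['wrist_force'])
cam("wrist","pics/w12.png")
E
```

```text
time_s: 15.7
eef_pos: [0.5586, 0.3925, -0.0406]
eef_rot: [0.001, 0.615, 0.788, 0.001]
wrist_force: [-0.2, -1.0, 0.5]
opening: 0.818
t 15.7 pos [ 0.5586  0.3925 -0.0406]
move first, tool cm [-0.01  0.02 -0.06] norm 0.06486672888134071
rotvec tool [ 0.0018  0.0006 -0.003 ]  move after rotating, tool cm [-0.01  0.02 -0.06]
[-0.24449375 -0.95981006  0.50379938]
```

View pics/w12.png

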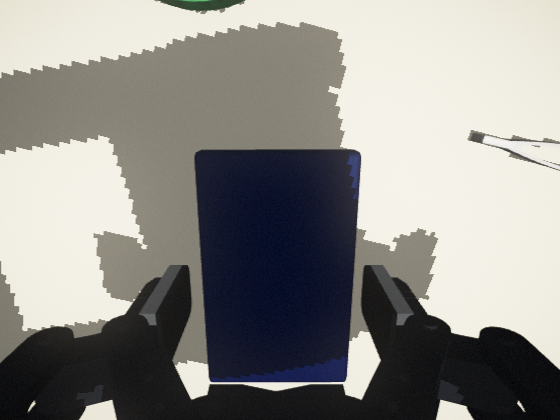

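```bash
python3 -m inch '[{"delta_pos":[0,0,-0.05],"rotation":[0,0,0]},{"delta_pos":[0,0,0],"rotation":[0,0,0]},{"delta_pos":[0,0,0],"rotation":[0,0,0]},{"delta_pos":[0,0,0],"rotation":[0,0,0]},{"delta_pos":[0,0,0],"rotation":[0,0,0]}]' 5.0
python3 -m inch '[{"delta_pos":[0,0,-0.5],"rotation":[0,0,0]},{"delta_pos":[0,0,-1.5],"rotation":[0,0,0]},{"delta_pos":[0,0,-3],"rotation":[0,0,0]},{"delta_pos":[0,0,-4],"rotation":[0,0,0]},{"delta_pos":[0,0,-4],"rotation":[0,0,0]},{"delta_pos":[0,0,-4],"rotation":[0,0,0]},{"delta_pos":[0,0,-3],"rotation":[0,0,0]},{"delta_pos":[0,0,0],"rotation":[0,0,0]},{"delta_pos":[0,0,0],"rotation":[0,0,0]}]'
python3 - <<'E'
from held import *
from tgt import *
c=cam("wrist","pics/w13.png")
m=mask(c,(100,70,15),(130,255,255)); m=cv2.morphologyEx(m,cv2.MORPH_OPEN,np.ones((3,3)))
b=max([b for b in blobs(m,3000) if abs(b[0][0]-276)<60],key=lambda b:b[1])[2]
q,pr=heldfit(c,b); print(q.tolist())
for off in (.06,):
    p,Rt=target(*DARK,(.0045,.0003,-.040),off); print(off,p.round(4)); show(p,Rt)
E
```

```text
time_s: 16.25
eef_pos: [0.5592, 0.3929, -0.0395]
eef_rot: [0.001, 0.615, 0.788, 0.001]
wrist_force: [0.4, 0.4, 4.7]
opening: 0.68
time_s: 17.15
eef_pos: [0.5584, 0.3927, 0.1611]
eef_rot: [0.001, 0.615, 0.788, 0.001]
wrist_force: [-1.6, 0.4, -0.6]
opening: 0.679
[[228.0, 151.0], [302.0, 153.0], [339.0, 182.0], [350.0, 247.0], [340.0, 379.0], [208.0, 377.0], [208.0, 203.0]]
0.06 [0.5529 0.1572 0.1525]
t 17.2 pos [0.5575 0.3922 0.1592]
move first, tool cm [-22.69  -6.15   0.7 ] norm 23.514434482879743
rotvec tool [-0.3421 -0.3437 -1.5348]  move after rotating, tool cm [  5.68 -22.74  -1.91]
```

View pics/w13.png

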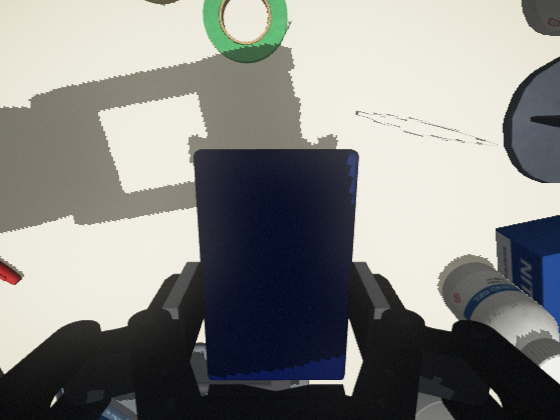

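w13 shows the navy tile held just like the mid one (corners (195,151), (358,151), (346,380), (208,379)). Rotating and moving over.

```bash
python3 -m inch '[{"delta_pos":[0,0,0],"rotation":[-0.0311,-0.0312,-0.1395]},{"delta_pos":[0,0,0],"rotation":[-0.0311,-0.0312,-0.1395]},{"delta_pos":[0,0,0],"rotation":[-0.0311,-0.0312,-0.1395]},{"delta_pos":[0,0,0],"rotation":[-0.0311,-0.0312,-0.1395]},{"delta_pos":[0,0,0],"rotation":[-0.0311,-0.0312,-0.1395]},{"delta_pos":[0,0,0],"rotation":[-0.0311,-0.0312,-0.1395]},{"delta_pos":[0,0,0],"rotation":[-0.0311,-0.0312,-0.1395]},{"delta_pos":[0,0,0],"rotation":[-0.0311,-0.0312,-0.1395]},{"delta_pos":[0,0,0],"rotation":[-0.0311,-0.0312,-0.1395]},{"delta_pos":[0,0,0],"rotation":[-0.0311,-0.0312,-0.1395]}]'
python3 -m inch '[{"delta_pos":[0,0,0],"rotation":[-0.0311,-0.0312,-0.1395]},{"delta_pos":[0,0,0],"rotation":[0,0,0]},{"delta_pos":[0,0,0],"rotation":[0,0,0]}]'
python3 - <<'E'
from tgt import *
p,Rt=target(*DARK,(.0042,.0003,-.040),.06);show(p,Rt)
E
```

```text
time_s: 18.2
eef_pos: [0.5564, 0.3919, 0.1569]
eef_rot: [0.199, -0.047, 0.979, 0.023]
wrist_force: [-0.8, -0.1, -1.6]
opening: 0.68
time_s: 18.5
eef_pos: [0.5574, 0.3918, 0.1582]
eef_rot: [0.215, -0.113, 0.97, 0.026]
wrist_force: [-0.4, 0.3, -0.6]
opening: 0.674
t 18.5 pos [0.5574 0.3918 0.1582]
move first, tool cm [  5.54 -22.73  -1.96] norm 23.478874028088104
rotvec tool [-0.0009 -0.0023 -0.0047]  move after rotating, tool cm [  5.64 -22.7   -1.99]
```

```bash
python3 -m inch '[{"delta_pos":[0.92,-3,-2],"rotation":[0,-0.002,-0.005]},{"delta_pos":[0.92,-3.94,0],"rotation":[0,0,0]},{"delta_pos":[0.92,-3.94,0],"rotation":[0,0,0]},{"delta_pos":[0.92,-3.94,0],"rotation":[0,0,0]},{"delta_pos":[0.92,-3.94,0],"rotation":[0,0,0]},{"delta_pos":[0.94,-3.94,0],"rotation":[0,0,0]},{"delta_pos":[0,0,1.5],"rotation":[0,0,0]},{"delta_pos":[0,0,1.5],"rotation":[0,0,0]},{"delta_pos":[0,0,0],"rotation":[0,0,0]},{"delta_pos":[0,0,0],"rotation":[0,0,0]}]'
python3 - <<'E'
from chk import *
import pickle
chk(DARK)
c=cam("wrist","pics/w14.png");pickle.dump(c,open("w14.pkl","wb"))
for n in ["side","scene"]:
    c=cam(n);x0,y0=220,110
    cv2.imwrite(f"pics/d1_{n}.png",cv2.resize(c["color"][y0:y0+100,x0:x0+110,::-1],None,fx=6,fy=6,interpolation=cv2.INTER_CUBIC))
E
```

```text
time_s: 19.5
eef_pos: [0.5675, 0.1614, 0.1272]
eef_rot: [0.217, -0.117, 0.969, 0.026]
wrist_force: [-0.1, -0.2, -1.0]
opening: 0.678
t 19.5 pos [0.5675 0.1614 0.1272]
move first, tool cm [ 0.34 -0.06  3.06] norm 3.082686417985737
rotvec tool [0.0009 0.0014 0.003 ]  move after rotating, tool cm [ 0.34 -0.06  3.06]
tile in rail mm [190.7   0.5  36. ] tilt 25.19 F [-0.12 -0.19 -1.  ]
```

View pics/w14.png

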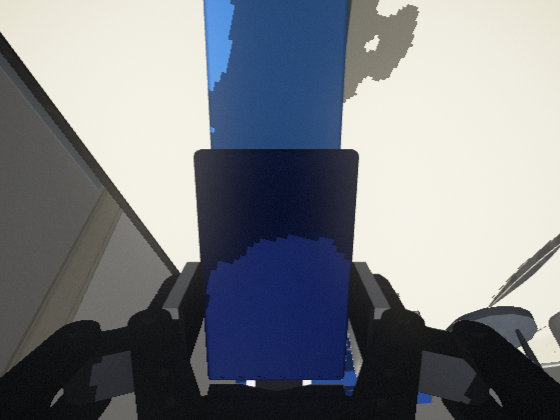

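View pics/d1_side.png

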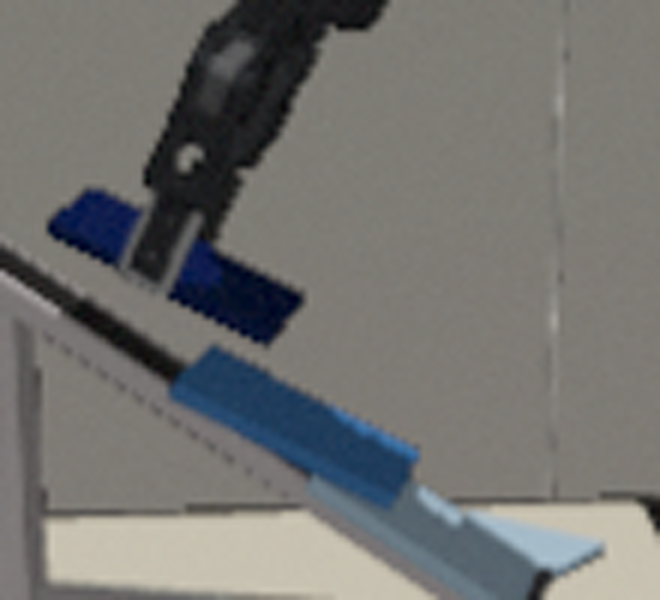

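```bash
python3 -m inch '[{"delta_pos":[0.35,-0.05,1],"rotation":[0,0.001,0.003]},{"delta_pos":[0,0,0.7],"rotation":[0,0,0]},{"delta_pos":[0,0,0.5],"rotation":[0,0,0]},{"delta_pos":[0,0,0.2],"rotation":[0,0,0]},{"delta_pos":[0,0,0],"rotation":[0,0,0]},{"delta_pos":[0,0,0],"rotation":[0,0,0]},{"delta_pos":[0,0,0],"rotation":[0,0,0]}]'
python3 -c "
from chk import *
chk(DARK)"
```

```text
time_s: 20.35
eef_pos: [0.5749, 0.1624, 0.1046]
eef_rot: [0.217, -0.116, 0.969, 0.026]
wrist_force: [0.2, 0.7, -0.0]
opening: 0.678
t 20.35 pos [0.5749 0.1624 0.1046]
move first, tool cm [0.05 0.02 0.71] norm 0.7103667251362332
rotvec tool [0.0004 0.0026 0.0015]  move after rotating, tool cm [0.05 0.02 0.71]
tile in rail mm [185.   -0.2  13. ] tilt 25.26 F [ 0.17  0.68 -0.05]
```

```bash
python3 -m inch '[{"delta_pos":[0.1,0,0.2],"rotation":[0,0.002,0.001]},{"delta_pos":[0,0,0.2],"rotation":[0,0,0]},{"delta_pos":[0,0,0.1],"rotation":[0,0,0]},{"delta_pos":[0,0,0],"rotation":[0,0,0]},{"delta_pos":[0,0,0],"rotation":[0,0,0]}]'
python3 -c "
from chk import *
chk(DARK)"
python3 -m inch '[{"delta_pos":[0,0,0.05],"rotation":[0,0,0]},{"delta_pos":[0,0,0.04],"rotation":[0,0,0]},{"delta_pos":[0,0,0],"rotation":[0,0,0]},{"delta_pos":[0,0,0],"rotation":[0,0,0]}]'
python3 - <<'E'
from chk import *
chk(DARK)
for n in ["side","scene"]:
    c=cam(n);x0,y0=220,110
    cv2.imwrite(f"pics/d2_{n}.png",cv2.resize(c["color"][y0:y0+100,x0:x0+110,::-1],None,fx=6,fy=6,interpolation=cv2.INTER_CUBIC))
E
```

```text
time_s: 20.85
eef_pos: [0.5759, 0.1627, 0.0993]
eef_rot: [0.216, -0.115, 0.969, 0.026]
wrist_force: [-0.7, -0.4, -1.5]
opening: 0.677
t 20.85 pos [0.5759 0.1627 0.0993]
move first, tool cm [-0.08  0.01  0.18] norm 0.20065557019380056
rotvec tool [0.0006 0.     0.0004]  move after rotating, tool cm [-0.08  0.01  0.18]
tile in rail mm [ 1.831e+02 -1.000e-01  7.900e+00] tilt 25.11 F [-0.71 -0.43 -1.51]
time_s: 21.25
eef_pos: [0.5763, 0.1628, 0.0986]
eef_rot: [0.216, -0.115, 0.969, 0.026]
wrist_force: [-1.0, -0.6, 0.1]
opening: 0.677
t 21.25 pos [0.5763 0.1628 0.0986]
move first, tool cm [-0.07  0.01  0.1 ] norm 0.12489411023797913
rotvec tool [0.0005 0.0002 0.0005]  move after rotating, tool cm [-0.07  0.01  0.1 ]
tile in rail mm [183.1  -0.2   7.1] tilt 25.13 F [-0.96 -0.62  0.08]
```

View pics/d2_side.png

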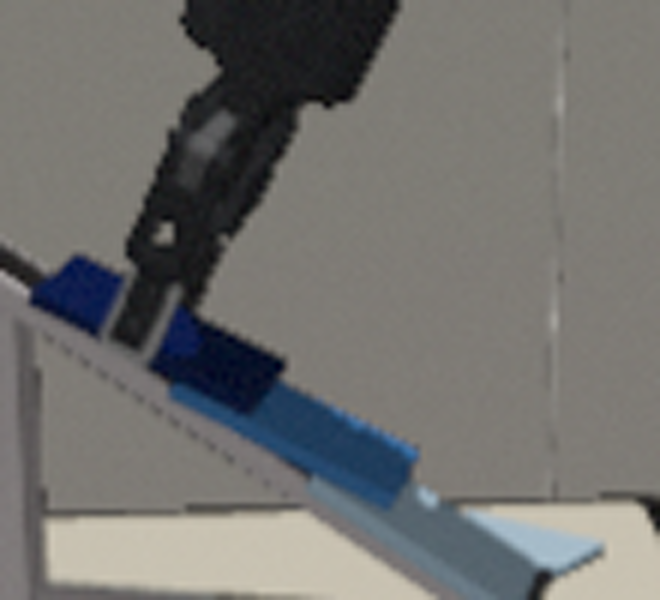

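```bash
python3 -m inch '[{"delta_pos":[0,0,0.04],"rotation":[0,0,0]},{"delta_pos":[0,0,0],"rotation":[0,0,0]},{"delta_pos":[0,0,0],"rotation":[0,0,0]}]'
python3 -m inch '[{"delta_pos":[0,0,0.04],"rotation":[0,0,0]},{"delta_pos":[0,0,0],"rotation":[0,0,0]},{"delta_pos":[0,0,0],"rotation":[0,0,0]}]'
```

```text
time_s: 21.65
eef_pos: [0.5764, 0.1628, 0.0985]
eef_rot: [0.216, -0.115, 0.969, 0.026]
wrist_force: [-5.0, -1.5, 4.9]
opening: 0.674
time_s: 21.95
eef_pos: [0.5765, 0.1628, 0.0985]
eef_rot: [0.216, -0.115, 0.969, 0.026]
wrist_force: [-8.6, -2.4, 10.5]
opening: 0.678
```

Contact; easing back to near-zero load and releasing.

```bash
python3 -m inch '[{"delta_pos":[0,0,-0.06],"rotation":[0,0,0]},{"delta_pos":[0,0,0],"rotation":[0,0,0]}]'
python3 -m inch '[{"delta_pos":[0,0,0],"rotation":[0,0,0]},{"delta_pos":[0,0,0],"rotation":[0,0,0]},{"delta_pos":[0,0,0],"rotation":[0,0,0]},{"delta_pos":[0,0,0],"rotation":[0,0,0]}]' 7.5
python3 -m inch '[{"delta_pos":[0,0,-0.5],"rotation":[0,0,0]},{"delta_pos":[0,0,-1.5],"rotation":[0,0,0]},{"delta_pos":[0,0,-3],"rotation":[0,0,0]},{"delta_pos":[0,0,-4],"rotation":[0,0,0]},{"delta_pos":[0,0,-4],"rotation":[0,0,0]},{"delta_pos":[0,0,0],"rotation":[0,0,0]},{"delta_pos":[0,0,0],"rotation":[0,0,0]}]'
python3 - <<'E'
from chk import *
import pickle
c=cam("wrist","pics/w15.png");pickle.dump(c,open("w15.pkl","wb"))
for n in ["side","scene"]:
    c=cam(n,f"pics/full_{n}.png");x0,y0=220,110
    cv2.imwrite(f"pics/d3_{n}.png",cv2.resize(c["color"][y0:y0+100,x0:x0+110,::-1],None,fx=6,fy=6,interpolation=cv2.INTER_CUBIC))
E
```

```text
time_s: 22.15
eef_pos: [0.5765, 0.1628, 0.0986]
eef_rot: [0.216, -0.115, 0.969, 0.026]
wrist_force: [-3.7, -0.0, 4.3]
opening: 0.681
time_s: 22.55
eef_pos: [0.5764, 0.1628, 0.0983]
eef_rot: [0.216, -0.115, 0.969, 0.026]
wrist_force: [-0.5, 0.7, 0.2]
opening: 0.877
time_s: 23.25
eef_pos: [0.5233, 0.1497, 0.2178]
eef_rot: [0.218, -0.115, 0.969, 0.026]
wrist_force: [0.2, 0.3, 0.7]
opening: 0.879
```

View pics/w15.png

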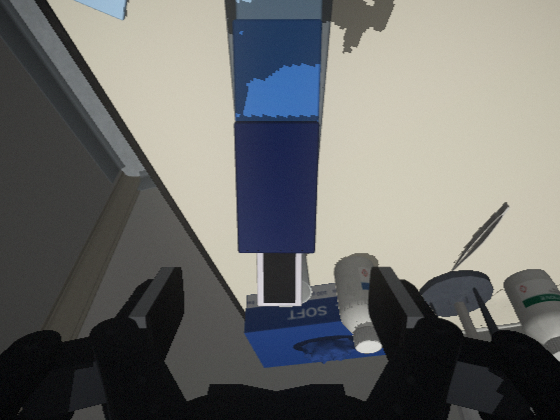

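View pics/d3_side.png

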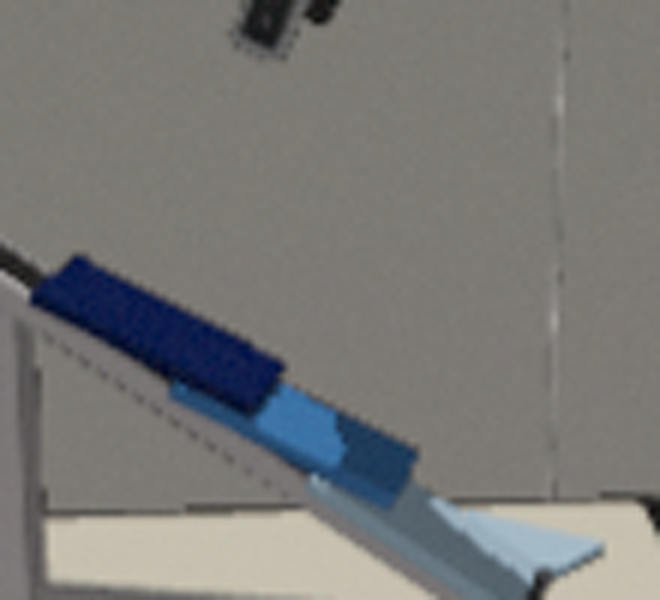

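View pics/full_scene.png

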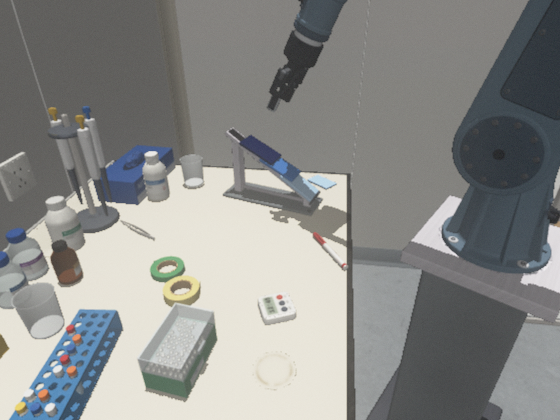

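```bash
python3 - <<'E'
from fitm import *
c=pickle.load(open("w15.pkl","rb"))
obs=np.array([[320.5,122],[234.5,122],[239,252.5],[315.5,252.5]])
s=fit(c,obs,.006,phi,.1835);print("dark x,y mm,yaw",(s.x[:2]*1e3).round(1),np.degrees(s.x[2]).round(2),s.fun.round(1))
print("mid low end pred",proj(c,tilec(.1162,0,0,.006,phi))[:2].round(1))
print("light up visible", "rail top end",proj(c,rail([(.28,.018,0),(.28,-.018,0)])).round(1))
cv2.imwrite("pics/w15c.png",cv2.resize(c["color"][0:310,200:360,::-1],None,fx=1.9,fy=1.9,interpolation=cv2.INTER_CUBIC))
E
```

```text
dark x,y mm,yaw [ 1.821e+02 -1.000e-01] 0.11 [ 0.  -0.6 -0.1 -0.7 -0.4  0.8  0.4  0.8]
mid low end pred [[323.1  19.9]
 [233.   19.6]]
light up visible rail top end [[299.  305.9]
 [255.1 305.8]]
```

View pics/w15c.png

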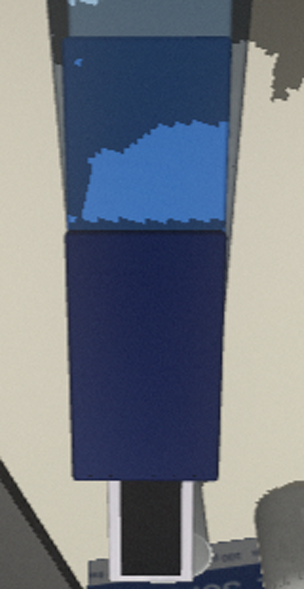

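```bash
python3 - <<'E'
import cv2,pickle,numpy as np
a=pickle.load(open("side.pkl","rb"))["color"][170:225,255:330,::-1]; b=cv2.imread("pics/full_side.png")[170:225,255:330]
cv2.imwrite("pics/cmp.png",cv2.resize(np.hstack([a,b]),None,fx=5,fy=5,interpolation=cv2.INTER_CUBIC))
E
```

```text
(no output)
```

View pics/cmp.png

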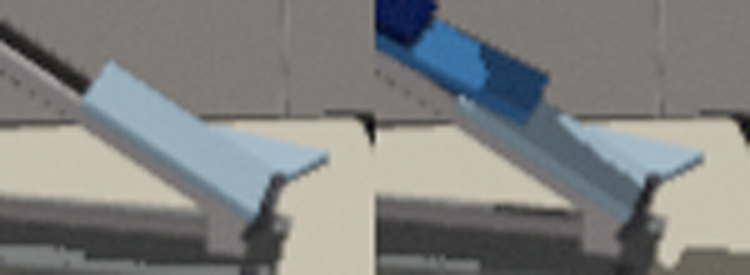

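The comparison shows the light tile's near lower corner at (255,218) before and (630-375=255,218) after, so it is still at the stop. Handing in.

```bash
python3 -c "
from bench import *
print(get_obs()['time_s'],hand_in())"
```

```text
the job is handed in; nothing more can be done
23.4 None
```

I laid the mid-blue tile over the upper end of the lightest one, then the dark-blue tile over the mid-blue one in the same way. The job was handed in at 23.4 s with the gripper clear of everything; no verdict is reported.

| Tile | Centre up the rail | Off centre line | Yaw | Overlap on tile below |
|---|---|---|---|---|
| Mid-blue | about 116 mm | 0.1 mm | 0.3° | about 34 mm |
| Dark-blue | about 182–183 mm | 0.1 mm | 0.1° | about 34 mm |

- **Lightest tile:** it still lies at the foot stop; its corner sits at the same pixel before and after.
- **Tape roll and marker:** they look unmoved in the final scene picture. I judged that by eye and did not measure it.
- **Contact force:** each tile was lowered to light contact, with at most about 14 N read at the wrist. I eased off before opening the fingers; about 6 N was still reading when I released the dark tile.

**What disagreed:**
- The real finger tips sit about 40–50 mm behind the reported TCP. I set the grasp heights from the pictures and from contact instead.
- The measured tile positions differ by about 1 mm between the arm readings and the camera fits.

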